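# Put the costly tins away in the concealed drawer

### The job

It is closing time: the red tins on the green mat all look alike, but some are full and must go out of sight, while the others are empty display dummies, which you can only tell by their weight in the hand. Press the brass button on the wooden plinth so that its concealed drawer springs out, draw the drawer out to its stop, and stand every full tin upright in the drawer and every empty one upright in the low wooden display tray. With the full tins in, push the drawer right in until it latches and its dark panel stays flush, and leave the other goods on the counter where they are.

Things in the scene. Friction and masses are not known exactly. Their poses are not given: they have to be found in the camera images.
- button (a joint): brass push button of the latch, 22 mm across, standing out of the top of the plinth's left (+y) cheek near its front: m pressed down, 0 up, 0.009 fully down. Pressing it about 7 mm (4 to 8 N) frees the drawer; it springs up again when let go. It dips by itself as the drawer is pushed shut
- button_top (a point): centre of the top of the button, 103 mm above the counter when up; z up
- drawer (a joint): how far the drawer stands out of the plinth, m: 0 latched shut with its panel flush, 0.15 fully out at its stop, -0.0045 pushed in as far as it goes. While latched it cannot be pulled. Freed by the button, a spring drives it 55 to 65 mm out; from there it slides freely (about 1 N). Pushed in (about 5 N, 8 N near the end) until 2 to 4 mm past flush, it snaps in and stays flush when let go
- plinth: wooden display plinth, fixed, 250 mm deep (x), 310 mm wide (y), 92 mm tall, a clear bin of cinnamon sticks (240 mm wide, 60 mm tall) on the rear half of its top; the drawer's panel fills its front between the two cheeks (each 29 mm thick). Origin at the centre of its underside; x points away from the robot, out of its back, y to the left
- drawer_front (a point): centre of the outer face of the drawer's front panel, 49 mm above the counter; moves with the drawer. The panel is dark brown, 248 mm wide (y), 82 mm tall, 14 mm thick, without a handle. x points into the plinth (the drawer opens along -x), y to the left, z up
- drawer_edge (a point): middle of the panel's upper edge, 90 mm above the counter, half-way through the panel's thickness; moves with the drawer. Once the drawer has sprung out the panel can be hooked or pinched here from above. Axes as drawer_front
- drawer_in (a point): centre of the drawer's inner floor, 82 mm behind the panel's outer face, 16 mm above the counter; moves with the drawer. Inside it measures 136 mm (x) by 234 mm (y); side and rear walls stand 34 mm above the floor, the front panel 74 mm. Room for three tins side by side, their length along y. Axes as drawer_front
- tray_in (a point): centre of the inner floor of the display tray: wooden, fixed to the counter, inside 234 mm (x) by 144 mm (y), floor 8 mm above the counter, rim 22 mm above the counter, walls 8 mm thick. It stands on one side of the plinth's front, the mat on the other; which side varies
- mat: thin dark green counter mat, fixed, 310 mm (x) by 200 mm (y), 3 mm thick; origin at the centre of its underside
- tin_a_mid (a point): tin, one of up to five that look alike (any may be absent): 70 mm long (x), 50 mm wide (y), 58 mm tall (z), red with a brass-coloured lid; starts upright on the green mat. Either full (0.30 to 0.37 kg) or an empty dummy (0.06 to 0.08 kg); only its weight tells. The point is its centre, 29 mm above its underside
- tin_b_mid (a point): tin, one of up to five that look alike (any may be absent): 70 mm long (x), 50 mm wide (y), 58 mm tall (z), red with a brass-coloured lid; starts upright on the green mat. Either full (0.30 to 0.37 kg) or an empty dummy (0.06 to 0.08 kg); only its weight tells. The point is its centre, 29 mm above its underside
- tin_c_mid (a point): tin, one of up to five that look alike (any may be absent): 70 mm long (x), 50 mm wide (y), 58 mm tall (z), red with a brass-coloured lid; starts upright on the green mat. Either full (0.30 to 0.37 kg) or an empty dummy (0.06 to 0.08 kg); only its weight tells. The point is its centre, 29 mm above its underside
- tin_d_mid (a point): tin, one of up to five that look alike (any may be absent): 70 mm long (x), 50 mm wide (y), 58 mm tall (z), red with a brass-coloured lid; starts upright on the green mat. Either full (0.30 to 0.37 kg) or an empty dummy (0.06 to 0.08 kg); only its weight tells. The point is its centre, 29 mm above its underside
- tin_e_mid (a point): tin, one of up to five that look alike (any may be absent): 70 mm long (x), 50 mm wide (y), 58 mm tall (z), red with a brass-coloured lid; starts upright on the green mat. Either full (0.30 to 0.37 kg) or an empty dummy (0.06 to 0.08 kg); only its weight tells. The point is its centre, 29 mm above its underside
- honey: small amber jar with a yellow lid, 50 mm across, 60 mm tall, standing on a corner of the mat among the tins; origin under its centre; other goods, to be left where it stands
- syrup: small amber jar with a white lid, 48 mm across, 75 mm tall, behind the tray; origin under its centre; other goods, to be left where it stands
- soap: pink carton, 45 by 75 by 40 mm tall, in front of the plinth to one side; origin under its centre; other goods, to be left where it stands
- mortar: small marble bowl, 68 mm across, 45 mm tall, in front of the plinth to the other side; origin under its centre; other goods, to be left where it stands

How it is judged:
By the outcome, as a careful person would: the job done as asked, in the order asked, and still so for the second after the job is handed in, with the robot touching nothing.
Of tin_a, tin_b, tin_c, tin_d, tin_e only 3 to 5 are there at a start; the rules pass over those that are not, and their reading is None.
At some moment in a run one of tin_a, tin_b, tin_c, tin_d, tin_e may be knocked a few centimetres aside while the robot is not near it.
Once in a run the grip may slacken for a moment while it holds something.
It also fails if it takes over 210 s, if anything falls off the work surface, if the arm or the gripper's body presses on something with over 40 N, if the wrist force passes 120 N, or if a joint passes its speed limit or range.

### The arm

A 6-joint arm with a two-finger parallel gripper is mounted at the origin on the work surface. World frame = base frame: x ahead of the robot, y to its left, z up, the work surface at z = 0. Lengths are in m, angles in rad, forces in N, time in s.
With the tool pointing down it reaches from about 0.25 to 0.775 m from the base axis. Payload 4 kg.
Tool frame: the origin (TCP) lies midway between the tips of the shut fingers; the grasp point (between the pads) lies grip_point_offset behind it (grip_point_offset is the distance from the TCP to the grasp point, in m); z points along the fingers, y is the line along which they close (so a half turn about z gives the same grasp; the last joint's range is limited). The gripper opens to 94 mm and grips with 3 to 60 N. Pads are 16 mm wide; open, the fingers measure 119 mm over their backs; the gripper's body (75 mm by 177 mm) begins 78 mm behind the grasp point.
Start: joints at [-1.297, 0.087, 1.371, -0, 1.684, -0.103], TCP at [0.202, -0.511, 0.206] pointing down, gripper open.
Joint ranges: [-3.1, 3.1], [-0.76, 2.03], [0.27, 2.55], [-1.08, 4.22], [0.17, 2.65], [-2.57, 2.57]. Speed limits (rad/s): [2.79, 2.79, 3.14, 3.14, 3.14, 3.14].

### API

Orientations are given as [roll, pitch, yaw] about the fixed x, y, z axes, in that order (R = Rz(yaw) Ry(pitch) Rx(roll)).
In Python, from bench import * gives the robot as it stands. The module is installed in compiled form; this text tells all that it offers.
- The arm moves only by the tool apply_moves, never from a script. Its argument "commands" is a list of rows, each a list of 7 numbers: the turn, a rotation vector about the world's x, y, z in rad, then the shift along the world's x, y, z in m, then the opening in per cent of the stroke, from 0 (shut) to 100 (fully open). In form: [[ax, ay, az, x, y, z, jaw], ...]. A call has exactly 5 rows; each row is the pose to reach, as a shift and turn from the pose commanded when the call began; what a row does not reach only later rows make up. A row lasts 1/10 s, in which the tool goes at most 50 mm and 8.59 degrees, less where a joint would pass 70% of its speed; a pose out of reach is approached as far as the arm can. A call with a gripper value outside its range is refused whole. The fingers move at their own pace and stop on an object; the grip force is fixed at half the most. Time passes only in rows, so rows that repeat a pose let the fingers close, or fill a call up. It gives the time, the measured TCP pose, the force, the opening and the grip force at its end, in the units of the state.
- get_obs(): the state, without advancing time (a new reading comes with each control period).
- snapshot(name): name is "side" or "top"; returns a dict with "pixels" (400x640x3 uint8, red, green, blue), "vertical_fov" (degrees; the focal length in pixels is half the picture's height over the tangent of half this angle, whatever the lens; pixels are square), "cx", "cy" (the principal point, pixels), "rvec" (rotation vector, rad) and "tvec" (3), from world to camera coordinates, as OpenCV has them. Camera axes: x right, y down, z forward; pixel columns grow to the right and rows downward; lengths in m; the calibration is good to about 2 mm. A picture is of the moment at which its call begins. There is no depth.
- close_job(): hands the job in; it is judged then, once.
Trained networks look in the newest picture that a camera, given by its name, has taken for a name from the list of things; names that differ only in an ending like _2 or _b are one class to them, and where a whole thing is asked for, a point or a joint stands for the part that bears it (a point fixed in the world has none). Each returns a list of dicts, best first, with "score" (0 to 1); they miss things now and then, are a little off and sometimes report something else, mostly with a low value. They report only what shows in the picture. A call takes as long as a camera call.
- masks_of(camera, query): "mask" (400x640 bool, what is visible of it) and "extent" ([left, top, right, bottom] in pixels, round what is visible of it).
- place_of(camera, query): "pixel" ([column, row] in pixels: a listed point, or the origin of a listed thing).
The state is a dict: "time": time; "joint_positions": joint angles; "qvel": joint speeds; "joint_torque": joint torques, N m; "tool_pos": TCP position; "ee_rot": TCP orientation; "wrist_force": force on the tool from outside, world axes, zero at the start; "wrist_torque": the same for the moment, N m; "width": finger opening in m; "finger_force": force on a finger pad.
Only numpy, scipy, OpenCV 4.12 (cv2) and the standard library are available. Lean on these libraries where they do the work, as an engineer would, in place of code of your own. Each camera call takes 0.05 s, during which the arm holds its last target. There are 200 camera calls.

## Working session

There is one attempt and no reset: what is moved stays moved. The work goes in short steps, Python scripts to look and compute and a tool call to move; the robot and the scene stay as the last step left them, time stands still between calls to the robot, and variables do not carry over. Pictures are saved under pics/ and viewed, at most 14 in all, crops included, and the job is handed in when it is done.

Besides the shell and the picture viewer there is one more tool, called as name(argument=value, ...), one argument or row to a line, values as JSON. apply_moves: Moves the arm, as the interface text tells. Its arguments: {"type":"object","properties":{"commands":{"type":"array"}},"required":["commands"]}

```bash
mkdir -p pics
cat > h.py <<'E'
from bench import *
import numpy as np, cv2
def snap(cam,name=None):
    s=snapshot(cam)
    if name: cv2.imwrite('pics/'+name+'.png',cv2.cvtColor(s['pixels'],cv2.COLOR_RGB2BGR))
    return s
def K(s):
    f=200/np.tan(np.radians(s['vertical_fov'])/2)
    return np.array([[f,0,s['cx']],[0,f,s['cy']],[0,0,1]])
def unproj(s,px,z):
    R=cv2.Rodrigues(np.array(s['rvec'],float))[0];t=np.array(s['tvec'],float).ravel()
    d=R.T@(np.linalg.inv(K(s))@np.array([px[0],px[1],1.]));c=-R.T@t
    return c+d*(z-c[2])/d[2]
def proj(s,P):
    return cv2.projectPoints(np.array(P,float).reshape(-1,3),np.array(s['rvec'],float),np.array(s['tvec'],float),K(s),None)[0].reshape(-1,2)
E
python3 - <<'E'
from h import *
o=get_obs();print({k:np.round(v,3) for k,v in o.items()})
Z={'button_top':.103,'plinth':0,'drawer_front':.049,'drawer_edge':.09,'tray_in':.008,'mat':0,'tin_a_mid':.032,'honey':.003,'syrup':0,'soap':0,'mortar':0}
for c in('top','side'):
    s=snap(c,c+'0'); print(c,s['vertical_fov'],s['cx'],s['cy'])
    for q,z in Z.items():
        print(q,[(round(r['score'],2),np.round(r['pixel']).tolist(),unproj(s,r['pixel'],z).round(3).tolist()) for r in place_of(c,q)][:7])
E
```

```text
{'time': np.float64(0.0), 'joint_positions': array([-1.297,  0.088,  1.372, -0.   ,  1.684, -0.103]), 'qvel': array([ 0.   , -0.002,  0.002,  0.   ,  0.001, -0.002]), 'joint_torque': array([-1.0000e-03, -3.4018e+01, -3.0243e+01,  7.2000e-02,  3.3000e-02,
       -0.0000e+00]), 'tool_pos': array([ 0.202, -0.511,  0.204]), 'ee_rot': array([-3.139, -0.   ,  0.377]), 'wrist_force': array([ 0.293, -0.298,  0.487]), 'wrist_torque': array([ 0.012,  0.005, -0.02 ]), 'finger_force': np.float64(0.0), 'width': np.float64(0.094)}
top 57.45962550824532 322.92103700125523 206.0660269076415
button_top [(0.51, [280.0, 176.0], [0.667, 0.121, 0.103])]
plinth [(0.76, [329.0, 157.0], [0.759, -0.022, 0.0])]
drawer_front [(0.93, [329.0, 192.0], [0.635, -0.019, 0.049])]
drawer_edge []
tray_in [(0.97, [214.0, 240.0], [0.498, 0.325, 0.008]), (0.52, [331.0, 193.0], [0.639, -0.026, 0.008])]
mat [(0.57, [428.0, 244.0], [0.482, -0.319, 0.0])]
tin_a_mid [(0.91, [448.0, 239.0], [0.493, -0.369, 0.032]), (0.73, [371.0, 260.0], [0.433, -0.139, 0.032]), (0.17, [328.0, 154.0], [0.758, -0.018, 0.032])]
honey [(0.68, [412
[... 349 characters left out ...]
8, 0.103])]
plinth [(0.7, [267.0, 191.0], [0.756, -0.014, 0.0]), (0.16, [303.0, 181.0], [0.679, -0.093, -0.0])]
drawer_front [(0.93, [310.0, 193.0], [0.621, -0.026, 0.049])]
drawer_edge [(0.68, [304.0, 179.0], [0.642, -0.03, 0.09])]
tray_in [(0.97, [286.0, 331.0], [0.505, 0.323, 0.008])]
mat [(0.75, [390.0, 158.0], [0.483, -0.302, 0.0])]
tin_a_mid [(0.6, [400.0, 136.0], [0.482, -0.376, 0.032]), (0.55, [285.0, 331.0], [0.501, 0.332, 0.032])]
honey [(0.53, [350.0, 152.0], [0.603, -0.263, 0.003])]
syrup [(0.94, [222.0, 318.0], [0.652, 0.36, 0.0]), (0.43, [267.0, 189.0], [0.759, -0.02, 0.0])]
soap [(0.61, [353.0, 282.0], [0.421, 0.144, 0.0])]
mortar [(0.81, [391.0, 197.0], [0.428, -0.153, 0.0])]
```

View pics/top0.png

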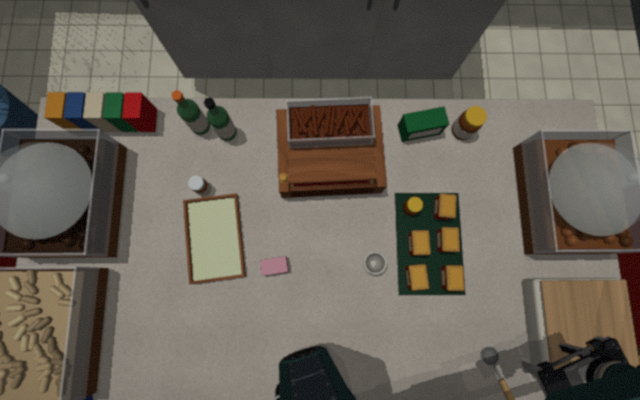

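View pics/side0.png

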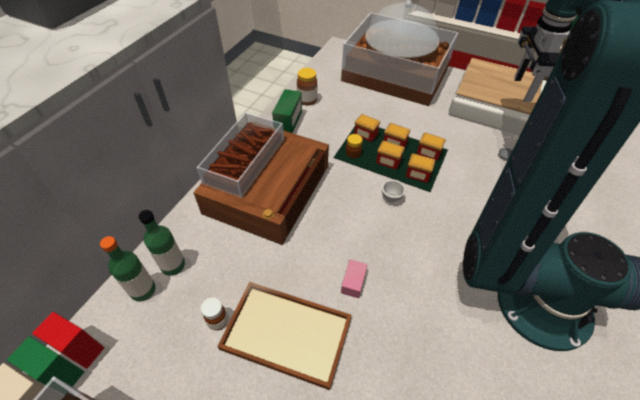

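The top view shows five tins with lids near (446,207), (420,243), (450,240), (417,278) and (454,278). Honey is at (414,206), the tray on the left at (214,240), the plinth at (330,150) and the button at (283,177). The side view agrees.

```bash
cat >> h.py <<'E'
def lids(s,off=0.061,box=(0.30,0.70,-0.46,-0.17)):
    """lid centre, long-axis angle, sizes (m) by brass colour, back-projected at height off"""
    hsv=cv2.cvtColor(s['pixels'],cv2.COLOR_RGB2HSV)
    m=((hsv[...,0]>=9)&(hsv[...,0]<=24)&(hsv[...,1]>130)&(hsv[...,2]>120)).astype(np.uint8)
    n,l,st,ce=cv2.connectedComponentsWithStats(m)
    out=[]
    for i in range(1,n):
        if st[i,4]<60: continue
        vs,us=np.nonzero(l==i)
        W=np.array([unproj(s,(u,v),off)[:2] for u,v in zip(us,vs)])
        c=W.mean(0)
        if not(box[0]<c[0]<box[1] and box[2]<c[1]<box[3]): continue
        (cx,cy),(w,h),a=cv2.minAreaRect((W*1000).astype(np.float32))
        if w<h: w,h,a=h,w,a+90
        a=(a+90)%180-90
        out.append((np.r_[cx,cy].round(1).tolist(),round(a,1),round(w),round(h),st[i,4],np.round(ce[i]).tolist()))
    return out
E
python3 - <<'E'
from h import *
s=snap('top')
for o in lids(s): print(o)
im=cv2.cvtColor(s['pixels'],cv2.COLOR_RGB2BGR)
a=cv2.resize(im[185:305,385:475],None,fx=4,fy=4,interpolation=cv2.INTER_CUBIC)
b=cv2.resize(im[90:210,265:400],None,fx=3,fy=4,interpolation=cv2.INTER_CUBIC)
cv2.imwrite('pics/crop1.png',np.hstack([a,b]))
for q,z in(('plinth',.092),('tray_in',.022),('mat',.003)):
    r=masks_of('top',q)[0];m=r['mask'].astype(np.uint8)
    c=max(cv2.findContours(m,0,1)[0],key=cv2.contourArea)
    for e in (4,): print(q,r['score'],[(p.ravel().tolist(),unproj(s,p.ravel(),z)[:2].round(3).tolist()) for p in cv2.approxPolyDP(c,e,True)])
E
```

```text
([590.3, -364.2], -6.0, 65, 44, np.int32(327), [447.0, 205.0])
([594.1, -269.3], -2.9, 42, 41, np.int32(175), [415.0, 204.0])
([491.4, -366.4], -4.0, 65, 43, np.int32(351), [450.0, 239.0])
([483.2, -279.8], -0.3, 63, 46, np.int32(360), [421.0, 242.0])
([385.3, -267.5], 4.9, 66, 45, np.int32(378), [418.0, 277.0])
([382.5, -371.3], -0.4, 64, 45, np.int32(377), [455.0, 278.0])
plinth 0.22 [([374, 184], [0.647, -0.146]), ([303, 183], [0.65, 0.057]), ([292, 184], [0.647, 0.088]), ([289, 190], [0.63, 0.096]), ([292, 197], [0.61, 0.088]), ([370, 192], [0.623, -0.134])]
tray_in 0.72 [([437, 230], [0.522, -0.342]), ([437, 250], [0.462, -0.338]), ([457, 251], [0.459, -0.398]), ([457, 229], [0.525, -0.403])]
mat 0.6 [([395, 193], [0.64, -0.225]), ([398, 294], [0.335, -0.22]), ([463, 295], [0.331, -0.413]), ([464, 291], [0.342, -0.417]), ([442, 289], [0.349, -0.352]), ([439, 271], [0.401, -0.347]), ([444, 265], [0.419, -0.363]), ([462, 264], [0.421, -0.418]), ([460, 239], [0.496, -0.417]), ([459, 250], [0.463, -0.412]), ([448, 253], [0.454, -0.378]), ([436, 250], [0.464, -0.342]), ([435, 238], [0.5, -0.341]), ([443, 226], [0.536, -0.368]), ([459, 232], [0.518, -0.416]), ([457, 194], [0.636, -0.419]), ([448, 193], [0.64, -0.391]), ([456, 196], [0.63, -0.415]), ([455, 218], [0.561, -0.407]), ([433, 217], [0.564, -0.339]), ([438, 193], [0.64, -0.359])]
```

View pics/crop1.png

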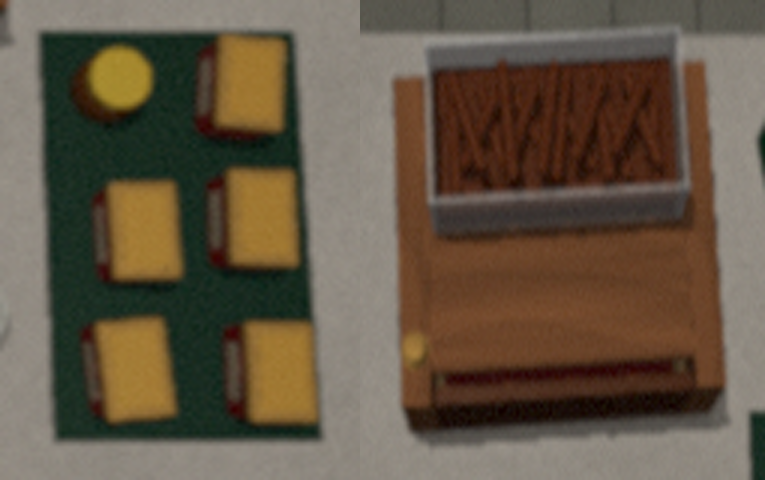

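The crop shows the five tins and the honey clear of each other. The plinth's front upper corners are near px (280,191) and (385.7,188), its rear ones near (276.7,109.5) and (379.3,105.5), and the button is at (283.3,177.5).

Run:
```python
from h import *
s=snap('top')
P=[unproj(s,p,.092)[:2] for p in((280,191),(385.7,188),(379.3,105.5),(276.7,109.5))]
print(np.round(P,3)); 
for a,b in((1,0),(2,3),(0,3),(1,2)):
    d=P[b]-P[a];print(np.linalg.norm(d).round(3),np.degrees(np.arctan2(d[1],d[0])).round(1))
print('ctr',np.mean(P,0))
print('button',unproj(s,(283.3,177.5),.103))
im=cv2.cvtColor(s['pixels'],cv2.COLOR_RGB2BGR)
t=snap('side');print('button side',unproj(t,(267.5,213),.103))
i2=cv2.cvtColor(t['pixels'],cv2.COLOR_RGB2BGR)
a=cv2.resize(i2[120:240,190:340],None,fx=4,fy=4,interpolation=cv2.INTER_CUBIC);cv2.imwrite('pics/crop2.png',a)
h=cv2.cvtColor(s['pixels'],cv2.COLOR_RGB2HSV)
# tray inner floor: bright yellowish
m=((h[...,0]>20)&(h[...,0]<40)&(h[...,1]>35)&(h[...,2]>150)).astype(np.uint8);m[:,:160]=0;m[:,260:]=0
c=max(cv2.findContours(m,0,1)[0],key=cv2.contourArea)
W=np.array([unproj(s,p.ravel(),.008)[:2]*1000 for p in c]).astype(np.float32);print(cv2.minAreaRect(W))
```

```text
[[ 0.627  0.122]
 [ 0.635 -0.179]
 [ 0.887 -0.17 ]
 [ 0.874  0.135]]
0.301 91.5
0.305 92.5
0.247 3.0
0.253 2.1
ctr [ 0.75584516 -0.02300879]
button [0.66359378 0.11205871 0.103     ]
button side [0.66434055 0.11887987 0.103     ]
((503.7794494628906, 324.3516540527344), (228.5819854736328, 136.21568298339844), 7.622203350067139)
```

View pics/crop2.png

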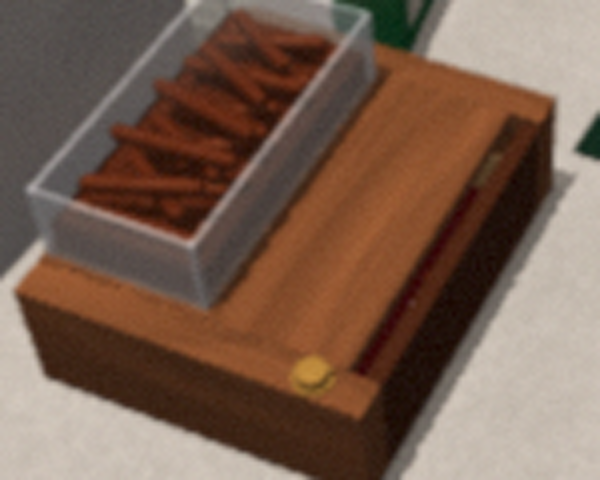

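apply_moves(
  commands=[
    [0, 0, -0.07, 0.025, 0.035, 0.02, 0],
    [0, 0, -0.14, 0.055, 0.075, 0.04, 0],
    [0, 0, -0.21, 0.085, 0.115, 0.05, 0],
    [0, 0, -0.28, 0.115, 0.155, 0.05, 0],
    [0, 0, -0.34, 0.145, 0.195, 0.05, 0],
  ],
)

```text
time: 2.0
tool_pos: [0.3455, -0.3189, 0.2565]
ee_rot: [3.14, -0.002, 0.033]
wrist_force: [1.8, 0.6, 0.4]
width: 0.0574
finger_force: 0.0
```

apply_moves(
  commands=[
    [0, 0, 0, 0.029, 0.039, 0, 0],
    [0, 0, 0, 0.058, 0.078, 0, 0],
    [0, 0, 0, 0.087, 0.117, 0, 0],
    [0, 0, 0, 0.116, 0.156, 0, 0],
    [0, 0, 0, 0.145, 0.195, 0, 0],
  ],
)

```text
time: 2.5
tool_pos: [0.4904, -0.1233, 0.2558]
ee_rot: [3.141, -0.001, 0.037]
wrist_force: [0.8, -0.5, 0.4]
width: 0.0171
finger_force: 0.0
```

apply_moves(
  commands=[
    [0, 0, 0, 0.029, 0.039, 0, 0],
    [0, 0, 0, 0.058, 0.078, 0, 0],
    [0, 0, 0, 0.087, 0.117, 0, 0],
    [0, 0, 0, 0.116, 0.156, 0, 0],
    [0, 0, 0, 0.145, 0.195, 0, 0],
  ],
)

```text
time: 3.0
tool_pos: [0.6355, 0.0717, 0.2555]
ee_rot: [3.141, -0.0, 0.037]
wrist_force: [-0.1, -0.2, 0.6]
width: 0.0006
finger_force: 0.0
```

apply_moves(
  commands=[
    [0, 0, 0, 0.012, 0.02, -0.03, 0],
    [0, 0, 0, 0.027, 0.041, -0.06, 0],
    [0, 0, 0, 0.027, 0.041, -0.09, 0],
    [0, 0, 0, 0.027, 0.041, -0.12, 0],
    [0, 0, 0, 0.027, 0.041, -0.12, 0],
  ],
)

```text
time: 3.5
tool_pos: [0.6583, 0.1109, 0.1289]
ee_rot: [3.141, 0.012, 0.037]
wrist_force: [-0.5, -0.5, 0.2]
width: 0.0006
finger_force: 0.0
```

Run:
```python
from h import *
o=get_obs();print({k:np.round(o[k],4).tolist() for k in('time','tool_pos','ee_rot','wrist_force','width')})
s=snap('top');t=snap('side')
im=[cv2.resize(cv2.cvtColor(x['pixels'][a:a+100,b:b+100],cv2.COLOR_RGB2BGR),None,fx=4,fy=4,interpolation=cv2.INTER_CUBIC) for x,a,b in((s,130,240),(t,160,210))]
cv2.imwrite('pics/btn.png',np.hstack(im))
```

```text
{'time': 3.5, 'tool_pos': [0.6583, 0.1109, 0.1289], 'ee_rot': [3.1409, 0.0118, 0.0373], 'wrist_force': [-0.4703, -0.4626, 0.1948], 'width': 0.0006}
```

View pics/btn.png

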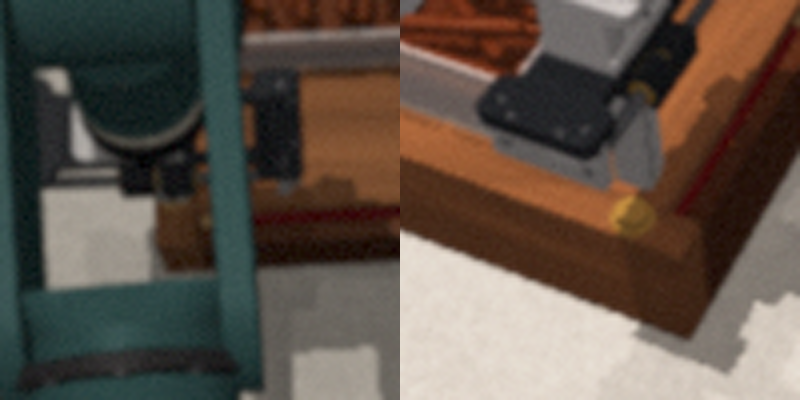

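apply_moves(
  commands=[
    [0, 0, 0, 0.004, 0.003, -0.01, 0],
    [0, 0, 0, 0.004, 0.003, -0.02, 0],
    [0, 0, 0, 0.004, 0.003, -0.03, 0],
    [0, 0, 0, 0.004, 0.003, -0.036, 0],
    [0, 0, 0, 0.004, 0.003, -0.041, 0],
  ],
)

```text
time: 4.1
tool_pos: [0.6658, 0.1138, 0.0945]
ee_rot: [3.142, -0.001, 0.037]
wrist_force: [-0.0, 0.5, 1.5]
width: 0.0004
finger_force: 1.1
```

apply_moves(
  commands=[
    [0, 0, 0, 0, 0, 0, 0],
    [0, 0, 0, 0, 0, 0, 0],
    [0, 0, 0, 0, 0, 0, 0],
    [0, 0, 0, 0, 0, 0, 0],
    [0, 0, 0, 0, 0, 0, 0],
  ],
)

```text
time: 4.6
tool_pos: [0.6658, 0.1138, 0.0947]
ee_rot: [3.141, -0.001, 0.037]
wrist_force: [0.4, 0.1, 2.0]
width: 0.0003
finger_force: 1.1
```

Run:
```python
from h import *
o=get_obs();print({k:np.round(o[k],4).tolist() for k in('time','tool_pos','ee_rot','wrist_force','width')})
s=snap('top');t=snap('side')
for c,x in(('top',s),('side',t)):
  for q,z in(('drawer_edge',.09),('drawer_front',.049)): print(c,q,[(round(r['score'],2),unproj(x,r['pixel'],z).round(3)) for r in place_of(c,q)])
```

```text
{'time': 4.6, 'tool_pos': [0.6658, 0.1138, 0.0947], 'ee_rot': [3.1414, -0.0006, 0.0367], 'wrist_force': [0.3844, 0.0886, 2.0302], 'width': 0.0003}
top drawer_edge [(0.79, array([ 0.588, -0.029,  0.09 ])), (0.44, array([ 0.378, -0.352,  0.09 ]))]
top drawer_front [(0.22, array([ 0.424, -0.134,  0.049]))]
side drawer_edge [(0.9, array([ 0.588, -0.026,  0.09 ]))]
side drawer_front [(0.57, array([ 0.579, -0.023,  0.049]))]
```

apply_moves(
  commands=[
    [0, 0, 0, 0, 0, 0.04, 0],
    [0, 0, 0, -0.01, -0.03, 0.06, 0],
    [0, 0, 0, -0.03, -0.07, 0.06, 0],
    [0, 0, 0, -0.053, -0.11, 0.06, 0],
    [0, 0, 0, -0.053, -0.139, 0.06, 0],
  ],
)

```text
time: 5.4
tool_pos: [0.6093, -0.0267, 0.1537]
ee_rot: [-3.141, 0.004, 0.036]
wrist_force: [-0.1, -0.5, 0.6]
width: 0.0003
finger_force: 0.0
```

apply_moves(
  commands=[
    [0, 0, 0, 0, 0, -0.01, 0],
    [0, 0, 0, 0, 0, -0.03, 0],
    [0, 0, 0, 0, 0, -0.055, 0],
    [0, 0, 0, 0, 0, -0.08, 0],
    [0, 0, 0, 0, 0, -0.1, 0],
  ],
)

```text
time: 5.9
tool_pos: [0.6111, -0.0237, 0.0513]
ee_rot: [-3.14, 0.004, 0.038]
wrist_force: [0.0, -0.7, 0.3]
width: 0.0003
finger_force: 0.0
```

Run:
```python
from h import *
o=get_obs();print({k:np.round(o[k],4).tolist() for k in('time','tool_pos','ee_rot','wrist_force','width')})
t=snap('side')
cv2.imwrite('pics/hook.png',cv2.resize(cv2.cvtColor(t['pixels'][120:260,190:350],cv2.COLOR_RGB2BGR),None,fx=4,fy=4,interpolation=cv2.INTER_CUBIC))
```

```text
{'time': 5.9, 'tool_pos': [0.6111, -0.0237, 0.0513], 'ee_rot': [-3.1401, 0.0043, 0.0376], 'wrist_force': [0.0193, -0.6516, 0.2577], 'width': 0.0003}
```

View pics/hook.png

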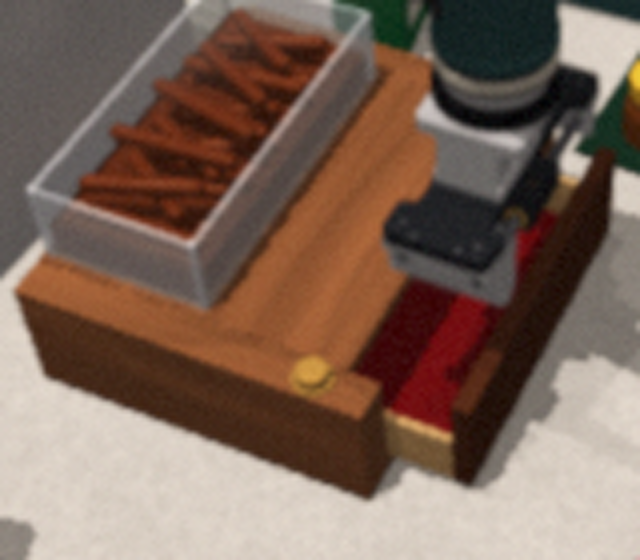

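The picture shows the drawer sprung out and the shut fingers behind the panel, clear of the plinth. Now I pull.

apply_moves(
  commands=[
    [0, 0, 0, -0.015, -0.001, 0, 0],
    [0, 0, 0, -0.035, -0.001, 0, 0],
    [0, 0, 0, -0.055, -0.002, 0, 0],
    [0, 0, 0, -0.075, -0.003, 0, 0],
    [0, 0, 0, -0.09, -0.004, 0, 0],
  ],
)

```text
time: 6.45
tool_pos: [0.5222, -0.0278, 0.0541]
ee_rot: [-3.14, -0.001, 0.038]
wrist_force: [2.8, 1.9, -1.2]
width: 0.0003
finger_force: 1.4
```

apply_moves(
  commands=[
    [0, 0, 0, -0.003, 0, 0, 0],
    [0, 0, 0, -0.006, 0, 0, 0],
    [0, 0, 0, -0.009, 0, 0, 0],
    [0, 0, 0, -0.012, 0, 0, 0],
    [0, 0, 0, -0.012, 0, 0, 0],
  ],
)

```text
time: 6.95
tool_pos: [0.5104, -0.0292, 0.0545]
ee_rot: [3.141, 0.001, 0.037]
wrist_force: [-0.1, -0.4, 0.3]
width: 0.0003
finger_force: 0.0
```

```bash
cat >> h.py <<'E'
def drawer():
    for c in('top','side'):
        x=snap(c)
        for q,z in(('drawer_edge',.09),('drawer_front',.049),('drawer_in',.016)): print(c,q,[(round(r['score'],2),unproj(x,r['pixel'],z).round(3)) for r in place_of(c,q)][:2])
def ob():
    o=get_obs();print({k:np.round(o[k],3).tolist() for k in('time','tool_pos','ee_rot','wrist_force','width','finger_force')})
E
python3 -c "
from h import *
ob();drawer()"
```

```text
{'time': 6.95, 'tool_pos': [0.51, -0.029, 0.054], 'ee_rot': [3.141, 0.001, 0.037], 'wrist_force': [-0.08, -0.443, 0.331], 'width': 0.0, 'finger_force': 0.0}
top drawer_edge [(0.75, array([ 0.502, -0.025,  0.09 ]))]
top drawer_front [(0.81, array([ 0.485, -0.024,  0.049])), (0.61, array([ 0.591, -0.264,  0.049]))]
top drawer_in []
side drawer_edge [(0.74, array([ 0.497, -0.034,  0.09 ]))]
side drawer_front [(0.73, array([ 0.48 , -0.034,  0.049])), (0.2, array([ 0.383, -0.353,  0.049]))]
side drawer_in [(0.56, array([ 0.567, -0.023,  0.016]))]
```

apply_moves(
  commands=[
    [0, 0, 0, -0.002, 0, 0, 0],
    [0, 0, 0, -0.004, 0, 0, 0],
    [0, 0, 0, -0.006, 0, 0, 0],
    [0, 0, 0, -0.008, 0, 0, 0],
    [0, 0, 0, -0.008, 0, 0, 0],
  ],
)

```text
time: 7.85
tool_pos: [0.5079, -0.0294, 0.0547]
ee_rot: [3.141, -0.013, 0.037]
wrist_force: [15.5, -0.4, -10.3]
width: 0.0005
finger_force: 7.5
```

apply_moves(
  commands=[
    [0, 0, 0, -0.001, 0, 0, 0],
    [0, 0, 0, -0.002, 0, 0, 0],
    [0, 0, 0, -0.003, 0, 0, 0],
    [0, 0, 0, -0.004, 0, 0, 0],
    [0, 0, 0, -0.005, 0, 0, 0],
  ],
)

```text
time: 8.35
tool_pos: [0.5081, -0.0294, 0.055]
ee_rot: [3.14, -0.025, 0.037]
wrist_force: [30.2, -0.4, -22.0]
width: 0.0006
finger_force: 15.0
```

```bash
python3 -c "
from h import *
ob();drawer()"
```

```text
{'time': 8.35, 'tool_pos': [0.508, -0.029, 0.055], 'ee_rot': [3.14, -0.025, 0.037], 'wrist_force': [30.243, -0.395, -21.976], 'width': 0.001, 'finger_force': 15.03}
top drawer_edge []
top drawer_front [(0.68, array([0.675, 0.121, 0.049]))]
top drawer_in []
side drawer_edge [(0.69, array([ 0.491, -0.029,  0.09 ]))]
side drawer_front [(0.85, array([ 0.487, -0.026,  0.049])), (0.64, array([ 0.376, -0.363,  0.049]))]
side drawer_in [(0.76, array([ 0.575, -0.021,  0.016]))]
```

apply_moves(
  commands=[
    [0, 0, 0, 0.01, 0, 0, 0],
    [0, 0, 0, 0.02, 0, 0.02, 0],
    [0, 0, 0, 0.02, 0, 0.07, 0],
    [0, 0, 0, 0.02, 0, 0.12, 0],
    [0, 0, 0, 0.02, -0.01, 0.16, 0],
  ],
)

```text
time: 9.25
tool_pos: [0.5174, -0.0385, 0.2175]
ee_rot: [-3.142, -0.001, 0.038]
wrist_force: [-0.2, -0.9, -0.5]
width: 0.0005
finger_force: 0.0
```

apply_moves(
  commands=[
    [0, 0, -0.037, -0.009, -0.048, 0, 75],
    [0, 0, -0.037, -0.018, -0.096, 0, 75],
    [0, 0, -0.037, -0.027, -0.144, 0, 75],
    [0, 0, -0.037, -0.036, -0.192, 0, 75],
    [0, 0, -0.037, -0.036, -0.239, 0, 75],
  ],
)

```text
time: 9.75
tool_pos: [0.48, -0.2797, 0.2149]
ee_rot: [-3.141, 0.001, -0.001]
wrist_force: [0.2, 0.3, 0.0]
width: 0.0371
finger_force: 0.0
```

Run:
```python
from h import *
import bench
print(bench.__dict__.get('grip_point_offset'))
ob();t=snap('side')
print([(round(r['score'],2),unproj(t,r['pixel'],.032).round(3)) for r in place_of('side','tin_a_mid')])
for q in('drawer_edge','drawer_in'):
    z={'drawer_edge':.09,'drawer_in':.016}[q];print(q,[(round(r['score'],2),unproj(t,r['pixel'],z).round(3)) for r in place_of('side',q)][:2])
s=snap('top')
for l in lids(s): print(l)
im=[cv2.resize(cv2.cvtColor(x['pixels'][a:a+130,b:b+130],cv2.COLOR_RGB2BGR),None,fx=3,fy=3,interpolation=cv2.INTER_CUBIC) for x,a,b in((s,180,350),(t,90,320))]
cv2.imwrite('pics/g1.png',np.hstack(im))
```

```text
0.0188
{'time': 9.75, 'tool_pos': [0.48, -0.28, 0.215], 'ee_rot': [-3.141, 0.001, -0.001], 'wrist_force': [0.158, 0.302, 0.015], 'width': 0.037, 'finger_force': 0.0}
[(0.71, array([ 0.489, -0.369,  0.032])), (0.34, array([0.752, 0.001, 0.032]))]
drawer_edge [(0.75, array([ 0.49 , -0.026,  0.09 ]))]
drawer_in [(0.76, array([ 0.566, -0.021,  0.016])), (0.41, array([ 0.51 , -0.091,  0.016]))]
([590.6, -363.4], -4.3, 66, 47, np.int32(315), [447.0, 204.0])
([594.9, -268.6], 43.0, 43, 43, np.int32(187), [415.0, 204.0])
([499.0, -262.6], -3.1, 32, 14, np.int32(65), [415.0, 237.0])
([384.8, -264.6], -0.4, 61, 46, np.int32(214), [415.0, 274.0])
([377.4, -375.5], -37.8, 51, 42, np.int32(201), [455.0, 281.0])
```

View pics/g1.png

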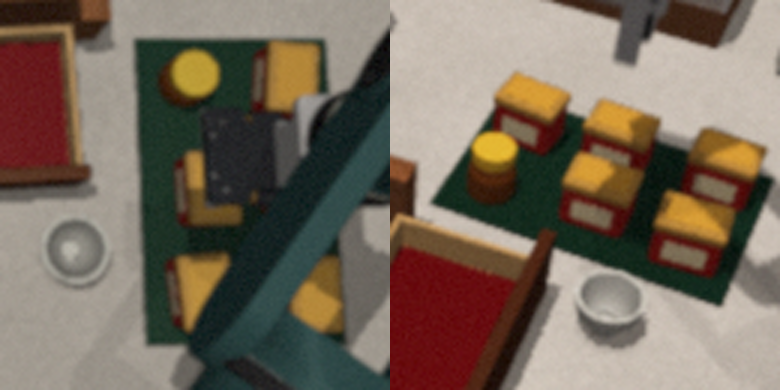

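The tins stand as before. The drawer is open and its red interior is visible. The gripper is above the middle-left tin.

apply_moves(
  commands=[
    [0, 0, 0, 0.003, 0, -0.03, 75],
    [0, 0, 0, 0.003, 0, -0.07, 75],
    [0, 0, 0, 0.003, 0, -0.115, 75],
    [0, 0, 0, 0.003, 0, -0.15, 75],
    [0, 0, 0, 0.003, 0, -0.181, 75],
  ],
)

```text
time: 10.5
tool_pos: [0.4842, -0.2755, 0.0316]
ee_rot: [-3.14, 0.001, 0.003]
wrist_force: [0.5, 0.5, -0.3]
width: 0.0705
finger_force: 0.0
```

apply_moves(
  commands=[
    [0, 0, 0, 0, 0, 0, 0],
    [0, 0, 0, 0, 0, 0, 0],
    [0, 0, 0, 0, 0, 0, 0],
    [0, 0, 0, 0, 0, 0, 0],
    [0, 0, 0, 0, 0, 0, 0],
  ],
)

```text
time: 11.0
tool_pos: [0.4862, -0.2788, 0.036]
ee_rot: [3.139, -0.004, -0.0]
wrist_force: [1.1, 0.2, 3.4]
width: 0.0502
finger_force: 29.8
```

apply_moves(
  commands=[
    [0, 0, 0, 0, 0, 0.02, 0],
    [0, 0, 0, 0, 0, 0.06, 0],
    [0, 0, 0, 0, 0, 0.11, 0],
    [0, 0, 0, 0, 0, 0.15, 0],
    [0, 0, 0, 0, 0, 0.16, 0],
  ],
)

```text
time: 11.5
tool_pos: [0.4867, -0.2797, 0.2]
ee_rot: [3.135, -0.009, -0.0]
wrist_force: [0.7, 0.1, -2.2]
width: 0.05
finger_force: 29.8
```

apply_moves(
  commands=[
    [0, 0, 0, 0, 0, 0, 0],
    [0, 0, 0, 0, 0, 0, 0],
    [0, 0, 0, 0, 0, 0, 0],
    [0, 0, 0, 0, 0, 0, 0],
    [0, 0, 0, 0, 0, 0, 0],
  ],
)

```text
time: 12.0
tool_pos: [0.484, -0.2778, 0.1916]
ee_rot: [-3.14, 0.003, -0.0]
wrist_force: [0.7, 0.0, -2.9]
width: 0.0494
finger_force: 29.8
```

About 0.31 kg, so it is full and goes in the drawer's left slot.

apply_moves(
  commands=[
    [0, 0, 0.037, 0.01, 0.045, 0, 0],
    [0, 0, 0.037, 0.02, 0.09, 0, 0],
    [0, 0, 0.037, 0.03, 0.135, 0, 0],
    [0, 0, 0.037, 0.04, 0.18, 0, 0],
    [0, 0, 0.037, 0.05, 0.225, 0, 0],
  ],
)

```text
time: 12.5
tool_pos: [0.5345, -0.0514, 0.1931]
ee_rot: [-3.142, 0.0, 0.036]
wrist_force: [-0.0, -0.1, -2.7]
width: 0.0501
finger_force: 29.8
```

apply_moves(
  commands=[
    [0, 0, 0, 0.015, 0.04, 0, 0],
    [0, 0, 0, 0.025, 0.08, 0, 0],
    [0, 0, 0, 0.03, 0.1, 0, 0],
    [0, 0, 0, 0.03, 0.1, 0, 0],
    [0, 0, 0, 0.03, 0.1, 0, 0],
  ],
)

```text
time: 13.0
tool_pos: [0.5643, 0.0468, 0.1929]
ee_rot: [3.141, 0.001, 0.038]
wrist_force: [0.2, -0.7, -3.5]
width: 0.0497
finger_force: 29.8
```

Run:
```python
from h import *
ob();t=snap('side')
cv2.imwrite('pics/p1.png',cv2.resize(cv2.cvtColor(t['pixels'][110:270,180:380],cv2.COLOR_RGB2BGR),None,fx=3.5,fy=3.5,interpolation=cv2.INTER_CUBIC))
```

```text
{'time': 13.0, 'tool_pos': [0.564, 0.047, 0.193], 'ee_rot': [3.141, 0.001, 0.038], 'wrist_force': [0.201, -0.686, -3.485], 'width': 0.05, 'finger_force': 29.793}
```

View pics/p1.png

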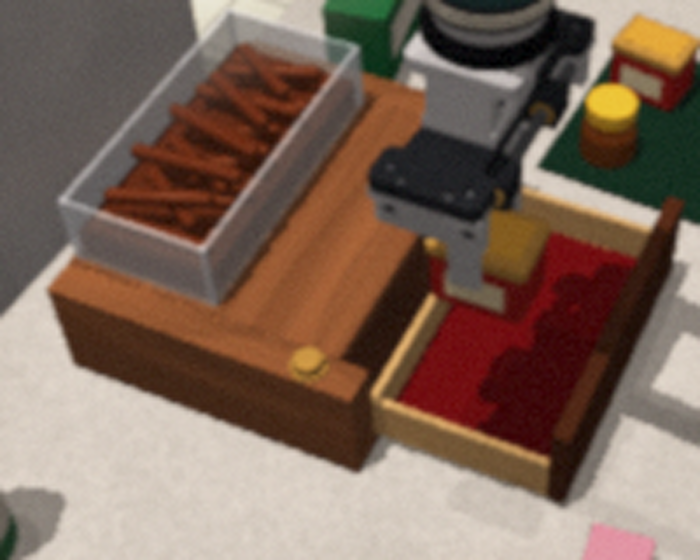

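The drawer is fully out and empty, and the held tin is above its left slot.

apply_moves(
  commands=[
    [0, 0, 0, 0, 0, -0.03, 0],
    [0, 0, 0, 0, 0, -0.07, 0],
    [0, 0, 0, 0, 0, -0.11, 0],
    [0, 0, 0, 0, 0, -0.13, 0],
    [0, 0, 0, 0, 0, -0.14, 0],
  ],
)

```text
time: 13.55
tool_pos: [0.5623, 0.0452, 0.0503]
ee_rot: [3.141, 0.006, 0.034]
wrist_force: [-0.7, -0.6, -3.1]
width: 0.0502
finger_force: 29.8
```

apply_moves(
  commands=[
    [0, 0, 0, 0, 0, -0.002, 0],
    [0, 0, 0, 0, 0, -0.004, 0],
    [0, 0, 0, 0, 0, -0.005, 0],
    [0, 0, 0, 0, 0, -0.005, 0],
    [0, 0, 0, 0, 0, -0.005, 0],
  ],
)

```text
time: 14.05
tool_pos: [0.5653, 0.0468, 0.0496]
ee_rot: [3.141, -0.002, 0.037]
wrist_force: [-0.4, -0.6, -3.2]
width: 0.05
finger_force: 29.8
```

apply_moves(
  commands=[
    [0, 0, 0, 0, 0, -0.001, 0],
    [0, 0, 0, 0, 0, -0.002, 0],
    [0, 0, 0, 0, 0, -0.003, 0],
    [0, 0, 0, 0, 0, -0.004, 0],
    [0, 0, 0, 0, 0, -0.004, 0],
  ],
)

```text
time: 14.55
tool_pos: [0.5675, 0.0468, 0.0487]
ee_rot: [3.141, -0.008, 0.037]
wrist_force: [0.3, -0.4, 8.6]
width: 0.0501
finger_force: 29.9
```

apply_moves(
  commands=[
    [0, 0, 0, 0, 0, 0, 64],
    [0, 0, 0, 0, 0, 0, 64],
    [0, 0, 0, 0, 0, 0, 64],
    [0, 0, 0, 0, 0, 0, 64],
    [0, 0, 0, 0, 0, 0.01, 64],
  ],
)

```text
time: 15.05
tool_pos: [0.563, 0.0469, 0.0528]
ee_rot: [-3.141, 0.004, 0.037]
wrist_force: [0.4, -0.4, 0.5]
width: 0.0602
finger_force: 0.0
```

apply_moves(
  commands=[
    [0, 0, 0, 0, 0, 0.02, 64],
    [0, 0, 0, 0, 0, 0.06, 64],
    [0, 0, 0, 0, 0, 0.1, 64],
    [0, 0, 0, 0, 0, 0.14, 64],
    [0, 0, 0, 0, 0, 0.15, 64],
  ],
)

```text
time: 15.55
tool_pos: [0.567, 0.0468, 0.2114]
ee_rot: [3.141, -0.011, 0.037]
wrist_force: [-0.8, 0.3, 0.9]
width: 0.0603
finger_force: 0.0
```

Run:
```python
from h import *
s=snap('top')
for l in lids(s): print(l)
t=snap('side')
cv2.imwrite('pics/p2.png',cv2.resize(cv2.cvtColor(t['pixels'][90:270,200:460],cv2.COLOR_RGB2BGR),None,fx=3,fy=3,interpolation=cv2.INTER_CUBIC))
for l in lids(t): print(l)
print('drawer',lids(t,.074,(.48,.66,-.16,.12)))
```

```text
([590.7, -363.4], -4.3, 66, 47, np.int32(354), [447.0, 205.0])
([594.9, -268.6], -47.0, 43, 43, np.int32(186), [415.0, 204.0])
([491.3, -365.3], -0.4, 63, 48, np.int32(374), [450.0, 239.0])
([384.8, -267.1], 5.5, 67, 48, np.int32(406), [418.0, 277.0])
([382.6, -370.5], -0.5, 64, 47, np.int32(393), [455.0, 278.0])
([589.4, -358.2], -4.2, 68, 50, np.int32(220), [367.0, 122.0])
([491.2, -359.5], -2.0, 68, 51, np.int32(234), [397.0, 131.0])
([381.9, -365.1], -1.4, 65, 50, np.int32(250), [432.0, 141.0])
([591.9, -262.3], -63.2, 53, 46, np.int32(155), [354.0, 139.0])
([385.3, -263.5], 5.9, 69, 53, np.int32(320), [422.0, 162.0])
drawer [([588.5, 75.2], -41.6, 185, 92, np.int32(264), [305.0, 222.0]), ([568.5, 49.5], 3.6, 62, 52, np.int32(343), [315.0, 214.0])]
```

View pics/p2.png

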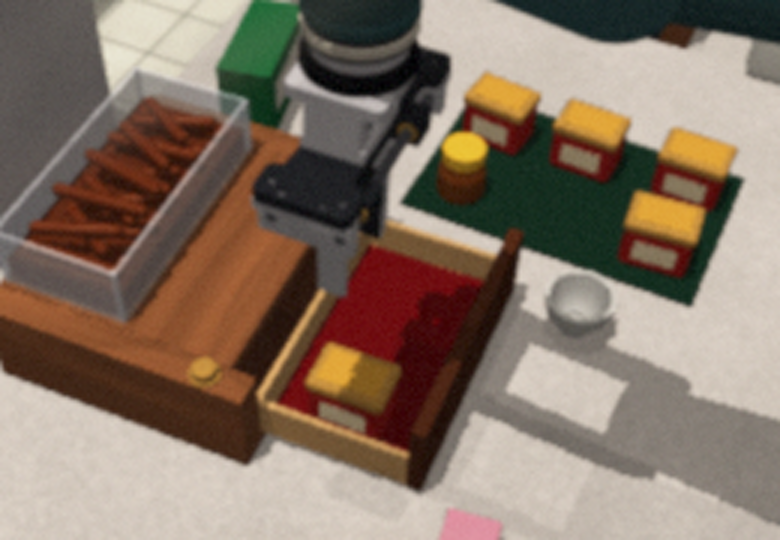

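Tin one stands upright in the drawer's left slot, and the other four are where they were. Next is the tin at (0.491, -0.363).

apply_moves(
  commands=[
    [0, 0, -0.055, -0.009, -0.047, 0, 75],
    [0, 0, -0.055, -0.017, -0.094, 0, 75],
    [0, 0, -0.055, -0.025, -0.141, 0, 75],
    [0, 0, -0.055, -0.033, -0.188, 0, 75],
    [0, 0, -0.055, -0.041, -0.235, 0, 75],
  ],
)

```text
time: 16.15
tool_pos: [0.5218, -0.1893, 0.2012]
ee_rot: [-3.139, 0.005, -0.018]
wrist_force: [1.4, 0.1, -0.5]
width: 0.0704
finger_force: 0.0
```

apply_moves(
  commands=[
    [0, 0, 0, -0.009, -0.047, 0, 75],
    [0, 0, 0, -0.017, -0.094, 0, 75],
    [0, 0, 0, -0.025, -0.141, 0, 75],
    [0, 0, 0, -0.032, -0.175, 0, 75],
    [0, 0, 0, -0.032, -0.175, -0.02, 75],
  ],
)

```text
time: 16.65
tool_pos: [0.49, -0.368, 0.1833]
ee_rot: [3.14, 0.0, -0.024]
wrist_force: [-0.0, 0.2, -0.5]
width: 0.0704
finger_force: 0.0
```

apply_moves(
  commands=[
    [0, 0, 0, 0, 0, -0.03, 75],
    [0, 0, 0, 0, 0, -0.07, 75],
    [0, 0, 0, 0, 0, -0.11, 75],
    [0, 0, 0, 0, 0, -0.14, 75],
    [0, 0, 0, 0, 0, -0.151, 75],
  ],
)

```text
time: 17.15
tool_pos: [0.4876, -0.3598, 0.026]
ee_rot: [-3.133, 0.01, -0.018]
wrist_force: [-1.2, -0.0, 0.1]
width: 0.0707
finger_force: 0.0
```

apply_moves(
  commands=[
    [0, 0, 0, 0, 0, 0, 75],
    [0, 0, 0, 0, 0, 0, 0],
    [0, 0, 0, 0, 0, 0, 0],
    [0, 0, 0, 0, 0, 0, 0],
    [0, 0, 0, 0, 0, 0, 0],
  ],
)

```text
time: 17.65
tool_pos: [0.4928, -0.3644, 0.0359]
ee_rot: [3.138, -0.003, -0.018]
wrist_force: [-0.4, -0.9, 3.9]
width: 0.0496
finger_force: 30.0
```

apply_moves(
  commands=[
    [0, 0, 0, 0, 0, 0.02, 0],
    [0, 0, 0, 0, 0, 0.06, 0],
    [0, 0, 0, 0, 0, 0.11, 0],
    [0, 0, 0, 0, 0, 0.15, 0],
    [0, 0, 0, 0, 0, 0.16, 0],
  ],
)

```text
time: 18.15
tool_pos: [0.4936, -0.3648, 0.2009]
ee_rot: [3.134, -0.009, -0.018]
wrist_force: [0.5, 0.1, 0.3]
width: 0.0497
finger_force: 30.0
```

apply_moves(
  commands=[
    [0, 0, 0, 0, 0, 0, 0],
    [0, 0, 0, 0, 0, 0, 0],
    [0, 0, 0, 0, 0, 0, 0],
    [0, 0, 0, 0, 0, 0, 0],
    [0, 0, 0, 0, 0, 0, 0],
  ],
)

```text
time: 18.65
tool_pos: [0.4911, -0.3627, 0.1916]
ee_rot: [-3.14, 0.002, -0.018]
wrist_force: [-0.2, -0.7, -1.4]
width: 0.0495
finger_force: 30.0
```

apply_moves(
  commands=[
    [0, 0, 0.05, 0.007, 0.047, 0, 0],
    [0, 0, 0.1, 0.013, 0.094, 0, 0],
    [0, 0, 0.15, 0.02, 0.141, 0, 0],
    [0, 0, 0.15, 0.026, 0.188, 0, 0],
    [0, 0, 0.15, 0.033, 0.235, 0, 0],
  ],
)

```text
time: 19.15
tool_pos: [0.5243, -0.1264, 0.1931]
ee_rot: [-3.141, 0.0, 0.131]
wrist_force: [0.3, 0.3, -0.9]
width: 0.05
finger_force: 30.0
```

Run:
```python
from h import *
F=[]
for i in range(6): snapshot('top'); F.append(get_obs()['wrist_force'][2])
print(np.round(F,2),np.mean(F)); ob()
```

```text
[-0.3   0.09 -0.98 -1.05 -0.68 -0.57] -0.5831246327020523
{'time': 19.45, 'tool_pos': [0.524, -0.129, 0.193], 'ee_rot': [3.141, 0.001, 0.131], 'wrist_force': [0.622, 0.471, -0.571], 'width': 0.05, 'finger_force': 29.955}
```

Empty, so it goes to the tray.

apply_moves(
  commands=[
    [0, 0, 0, 0.007, 0.047, 0, 0],
    [0, 0, 0, 0.013, 0.094, 0, 0],
    [0, 0, 0, 0.02, 0.141, 0, 0],
    [0, 0, 0, 0.026, 0.188, 0, 0],
    [0, 0, 0, 0.033, 0.235, 0, 0],
  ],
)

```text
time: 19.95
tool_pos: [0.5582, 0.1066, 0.1933]
ee_rot: [3.141, 0.0, 0.128]
wrist_force: [0.8, 0.3, -1.0]
width: 0.0496
finger_force: 30.0
```

apply_moves(
  commands=[
    [0, 0, 0, 0.007, 0.047, 0, 0],
    [0, 0, 0, 0.013, 0.094, 0, 0],
    [0, 0, 0, 0.02, 0.141, 0, 0],
    [0, 0, 0, 0.027, 0.193, 0, 0],
    [0, 0, 0, 0.027, 0.193, -0.02, 0],
  ],
)

```text
time: 20.45
tool_pos: [0.5868, 0.3045, 0.1752]
ee_rot: [-3.138, -0.006, 0.135]
wrist_force: [0.5, 0.2, -0.2]
width: 0.0495
finger_force: 30.0
```

apply_moves(
  commands=[
    [0, 0, 0, 0, 0, -0.04, 0],
    [0, 0, 0, 0, 0, -0.08, 0],
    [0, 0, 0, 0, 0, -0.11, 0],
    [0, 0, 0, 0, 0, -0.125, 0],
    [0, 0, 0, 0, 0, -0.13, 0],
  ],
)

```text
time: 20.95
tool_pos: [0.5842, 0.2978, 0.0413]
ee_rot: [3.14, 0.004, 0.13]
wrist_force: [-0.0, -0.0, -0.6]
width: 0.0498
finger_force: 30.0
```

Run:
```python
from h import *
ob();t=snap('side')
cv2.imwrite('pics/p3.png',cv2.resize(cv2.cvtColor(t['pixels'][210:400,190:390],cv2.COLOR_RGB2BGR),None,fx=3,fy=3,interpolation=cv2.INTER_CUBIC))
```

```text
{'time': 20.95, 'tool_pos': [0.584, 0.298, 0.041], 'ee_rot': [3.14, 0.004, 0.13], 'wrist_force': [-0.01, -0.036, -0.574], 'width': 0.05, 'finger_force': 29.955}
```

View pics/p3.png

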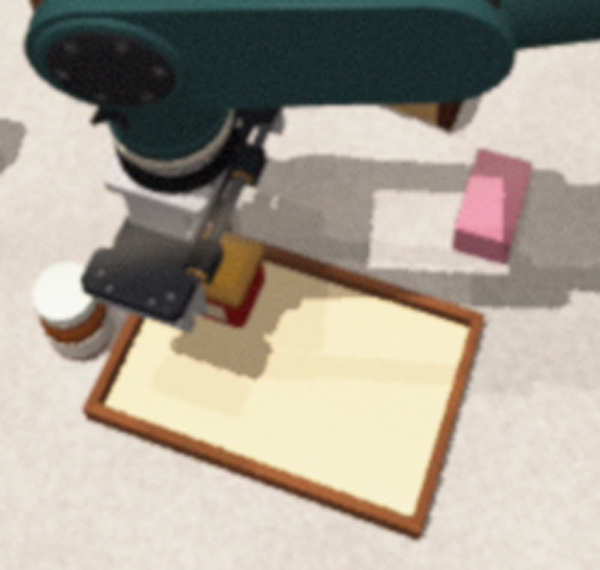

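The tin is above the tray floor near its back left corner, well in but close to the rear rim, so I bring it 8 mm forward and set it down.

apply_moves(
  commands=[
    [0, 0, 0, -0.004, 0, 0.002, 0],
    [0, 0, 0, -0.008, 0, 0.002, 0],
    [0, 0, 0, -0.008, 0, -0.002, 0],
    [0, 0, 0, -0.008, 0, -0.004, 0],
    [0, 0, 0, -0.008, 0, -0.005, 0],
  ],
)

```text
time: 21.5
tool_pos: [0.5769, 0.3003, 0.0409]
ee_rot: [-3.141, -0.002, 0.132]
wrist_force: [-3.9, -1.1, 9.5]
width: 0.0499
finger_force: 30.0
```

apply_moves(
  commands=[
    [0, 0, 0, 0, 0, 0, 64],
    [0, 0, 0, 0, 0, 0, 64],
    [0, 0, 0, 0, 0, 0, 64],
    [0, 0, 0, 0, 0, 0, 64],
    [0, 0, 0, 0, 0, 0.01, 64],
  ],
)

```text
time: 22.0
tool_pos: [0.5753, 0.2992, 0.0467]
ee_rot: [3.14, 0.004, 0.132]
wrist_force: [0.4, 0.0, 0.0]
width: 0.0602
finger_force: 0.0
```

apply_moves(
  commands=[
    [0, 0, 0, 0, 0, 0.02, 64],
    [0, 0, 0, 0, 0, 0.06, 64],
    [0, 0, 0, 0, 0, 0.1, 64],
    [0, 0, 0, 0, 0, 0.14, 64],
    [0, 0, 0, 0, 0, 0.15, 64],
  ],
)

```text
time: 22.5
tool_pos: [0.5789, 0.3008, 0.2062]
ee_rot: [-3.139, -0.011, 0.132]
wrist_force: [1.1, 0.1, 0.8]
width: 0.06
finger_force: 0.0
```

apply_moves(
  commands=[
    [0, 0, 0, -0.01, -0.045, 0, 64],
    [0, 0, 0, -0.02, -0.09, 0, 64],
    [0, 0, 0, -0.03, -0.135, 0, 64],
    [0, 0, 0, -0.04, -0.18, 0, 75],
    [0, 0, 0, -0.05, -0.225, 0, 75],
  ],
)

```text
time: 23.0
tool_pos: [0.5254, 0.0732, 0.1976]
ee_rot: [3.141, 0.001, 0.132]
wrist_force: [0.6, -0.5, -0.1]
width: 0.0695
finger_force: 0.0
```

Run:
```python
from h import *
ob()
s=snap('top');t=snap('side')
for x in(s,t):
    for l in lids(x): print(l[:5])
    print('tray',[l[:5] for l in lids(x,.066,(.38,.64,.24,.42))],'drawer',[l[:5] for l in lids(x,.074,(.48,.66,-.16,.12))])
```

```text
{'time': 23.0, 'tool_pos': [0.525, 0.073, 0.198], 'ee_rot': [3.141, 0.001, 0.132], 'wrist_force': [0.553, -0.463, -0.081], 'width': 0.069, 'finger_force': 0.0}
([590.5, -363.3], -4.3, 67, 47, np.int32(358))
([594.9, -268.6], 43.0, 43, 43, np.int32(188))
([385.2, -267.3], 4.9, 67, 48, np.int32(408))
([382.6, -370.6], -0.5, 64, 47, np.int32(393))
tray [([576.4, 299.1], 7.0, 69, 46, np.int32(379))] drawer []
([589.7, -357.9], -10.5, 66, 50, np.int32(207))
([381.9, -365.1], -1.4, 65, 50, np.int32(248))
([385.2, -263.1], 5.9, 69, 54, np.int32(324))
tray [([493.3, 339.5], 7.5, 235, 150, np.int32(1573))] drawer [([596.6, 72.8], -43.7, 173, 86, np.int32(239)), ([564.2, 49.6], 1.8, 71, 52, np.int32(465))]
```

apply_moves(
  commands=[
    [0, 0, -0.038, -0.018, -0.043, 0, 75],
    [0, 0, -0.038, -0.036, -0.086, 0, 75],
    [0, 0, -0.038, -0.054, -0.129, 0, 75],
    [0, 0, -0.038, -0.072, -0.172, 0, 75],
    [0, 0, -0.038, -0.09, -0.215, 0, 75],
  ],
)

```text
time: 23.6
tool_pos: [0.4359, -0.1408, 0.198]
ee_rot: [-3.141, 0.0, 0.095]
wrist_force: [0.3, -0.7, -0.6]
width: 0.0708
finger_force: 0.0
```

apply_moves(
  commands=[
    [0, 0, 0, -0.018, -0.043, 0, 75],
    [0, 0, 0, -0.036, -0.086, 0, 75],
    [0, 0, 0, -0.051, -0.125, 0, 75],
    [0, 0, 0, -0.051, -0.125, -0.02, 75],
    [0, 0, 0, -0.051, -0.125, -0.04, 75],
  ],
)

```text
time: 24.1
tool_pos: [0.3857, -0.2663, 0.158]
ee_rot: [3.141, -0.001, 0.091]
wrist_force: [0.5, -0.0, -0.4]
width: 0.0706
finger_force: 0.0
```

apply_moves(
  commands=[
    [0, 0, 0, 0, 0, -0.03, 75],
    [0, 0, 0, 0, 0, -0.065, 75],
    [0, 0, 0, 0, 0, -0.095, 75],
    [0, 0, 0, 0, 0, -0.115, 75],
    [0, 0, 0, 0, 0, -0.125, 75],
  ],
)

```text
time: 24.6
tool_pos: [0.3846, -0.2633, 0.0306]
ee_rot: [-3.138, 0.003, 0.094]
wrist_force: [0.5, 0.3, 0.1]
width: 0.0705
finger_force: 0.0
```

apply_moves(
  commands=[
    [0, 0, 0, 0, 0, 0, 75],
    [0, 0, 0, 0, 0, 0, 0],
    [0, 0, 0, 0, 0, 0, 0],
    [0, 0, 0, 0, 0, 0, 0],
    [0, 0, 0, 0, 0, 0, 0],
  ],
)

```text
time: 25.1
tool_pos: [0.3866, -0.2661, 0.035]
ee_rot: [3.139, -0.002, 0.094]
wrist_force: [0.5, -0.1, 3.2]
width: 0.0503
finger_force: 30.0
```

apply_moves(
  commands=[
    [0, 0, 0, 0, 0, 0.02, 0],
    [0, 0, 0, 0, 0, 0.06, 0],
    [0, 0, 0, 0, 0, 0.11, 0],
    [0, 0, 0, 0, 0, 0.15, 0],
    [0, 0, 0, 0, 0, 0.16, 0],
  ],
)

```text
time: 25.6
tool_pos: [0.3875, -0.2669, 0.1995]
ee_rot: [3.134, -0.007, 0.094]
wrist_force: [0.2, 0.0, 0.1]
width: 0.0493
finger_force: 30.0
```

apply_moves(
  commands=[
    [0, 0, 0, 0.02, 0.02, 0, 0],
    [0, 0, 0, 0.04, 0.04, 0, 0],
    [0, 0, 0, 0.04, 0.04, 0, 0],
    [0, 0, 0, 0.04, 0.04, 0, 0],
    [0, 0, 0, 0.04, 0.04, 0, 0],
  ],
)

```text
time: 26.1
tool_pos: [0.4248, -0.2254, 0.1925]
ee_rot: [-3.141, 0.002, 0.093]
wrist_force: [0.3, 0.8, -0.0]
width: 0.0497
finger_force: 30.0
```

```bash
cat >> h.py <<'E'
def weigh(n=5):
    F=[]
    for i in range(n): snapshot('top'); F.append(get_obs()['wrist_force'][2])
    print(np.round(F,2),np.mean(F)); ob()
E
python3 -c "
from h import *
weigh()"
```

```text
[-0.37 -1.16 -1.49 -0.68 -1.02] -0.9439856686614695
{'time': 26.35, 'tool_pos': [0.425, -0.226, 0.193], 'ee_rot': [3.141, 0.0, 0.093], 'wrist_force': [-0.152, -0.123, -1.022], 'width': 0.05, 'finger_force': 29.997}
```

Empty; it goes in the tray's middle slot.

apply_moves(
  commands=[
    [0, 0, 0.038, 0.007, 0.047, 0, 0],
    [0, 0, 0.038, 0.014, 0.094, 0, 0],
    [0, 0, 0.038, 0.021, 0.141, 0, 0],
    [0, 0, 0.038, 0.028, 0.188, 0, 0],
    [0, 0, 0.038, 0.035, 0.235, 0, 0],
  ],
)

```text
time: 26.85
tool_pos: [0.4605, 0.0112, 0.1938]
ee_rot: [3.141, -0.001, 0.131]
wrist_force: [0.8, -0.2, -1.1]
width: 0.05
finger_force: 30.0
```

apply_moves(
  commands=[
    [0, 0, 0, 0.007, 0.047, 0, 0],
    [0, 0, 0, 0.014, 0.094, 0, 0],
    [0, 0, 0, 0.021, 0.141, 0, 0],
    [0, 0, 0, 0.028, 0.188, 0, 0],
    [0, 0, 0, 0.035, 0.235, 0, 0],
  ],
)

```text
time: 27.35
tool_pos: [0.4957, 0.2465, 0.1937]
ee_rot: [3.141, -0.001, 0.131]
wrist_force: [0.0, -0.3, -1.1]
width: 0.0495
finger_force: 30.0
```

apply_moves(
  commands=[
    [0, 0, 0, 0.004, 0.044, -0.02, 0],
    [0, 0, 0, 0.004, 0.044, -0.06, 0],
    [0, 0, 0, 0.004, 0.044, -0.1, 0],
    [0, 0, 0, 0.004, 0.044, -0.13, 0],
    [0, 0, 0, 0.004, 0.044, -0.14, 0],
  ],
)

```text
time: 27.85
tool_pos: [0.4969, 0.2874, 0.049]
ee_rot: [3.139, 0.008, 0.132]
wrist_force: [-0.0, 0.7, -1.0]
width: 0.0498
finger_force: 30.0
```

apply_moves(
  commands=[
    [0, 0, 0, 0, 0, -0.005, 0],
    [0, 0, 0, 0, 0, -0.01, 0],
    [0, 0, 0, 0, 0, -0.013, 0],
    [0, 0, 0, 0, 0, -0.015, 0],
    [0, 0, 0, 0, 0, -0.015, 0],
  ],
)

```text
time: 28.35
tool_pos: [0.5007, 0.2892, 0.0401]
ee_rot: [-3.141, -0.003, 0.132]
wrist_force: [-0.4, -0.3, 0.9]
width: 0.0501
finger_force: 30.0
```

apply_moves(
  commands=[
    [0, 0, 0, 0, 0, 0, 64],
    [0, 0, 0, 0, 0, 0, 64],
    [0, 0, 0, 0, 0, 0, 64],
    [0, 0, 0, 0, 0, 0, 64],
    [0, 0, 0, 0, 0, 0.01, 64],
  ],
)

```text
time: 28.85
tool_pos: [0.4983, 0.2882, 0.047]
ee_rot: [3.14, 0.004, 0.132]
wrist_force: [-0.2, 0.4, -0.2]
width: 0.0602
finger_force: 0.0
```

apply_moves(
  commands=[
    [0, 0, 0, 0, 0, 0.02, 64],
    [0, 0, 0, 0, 0, 0.06, 64],
    [0, 0, 0, 0, 0, 0.1, 64],
    [0, 0, 0, 0, 0, 0.14, 64],
    [0, 0, 0, 0, 0, 0.15, 64],
  ],
)

```text
time: 29.35
tool_pos: [0.5019, 0.2899, 0.2057]
ee_rot: [-3.138, -0.011, 0.132]
wrist_force: [0.6, 0.3, 0.9]
width: 0.0599
finger_force: 0.0
```

apply_moves(
  commands=[
    [0, 0, -0.03, -0.008, -0.046, 0, 64],
    [0, 0, -0.06, -0.016, -0.092, 0, 64],
    [0, 0, -0.09, -0.024, -0.138, 0, 64],
    [0, 0, -0.12, -0.032, -0.184, 0, 75],
    [0, 0, -0.147, -0.04, -0.23, 0, 75],
  ],
)

```text
time: 29.85
tool_pos: [0.4585, 0.0573, 0.198]
ee_rot: [3.141, 0.001, -0.016]
wrist_force: [1.5, -0.6, -0.1]
width: 0.0698
finger_force: 0.0
```

```bash
cat >> h.py <<'E'
def scan():
    ob()
    for c in('top','side'):
        x=snap(c);print(c)
        for l in lids(x): print(l[:5])
        print('tray',[l[:5] for l in lids(x,.066,(.38,.64,.24,.42))],'drawer',[l[:5] for l in lids(x,.074,(.48,.66,-.16,.12))])
E
python3 -c "
from h import *
scan()"
```

```text
{'time': 29.85, 'tool_pos': [0.459, 0.057, 0.198], 'ee_rot': [3.141, 0.001, -0.016], 'wrist_force': [1.464, -0.586, -0.08], 'width': 0.07, 'finger_force': 0.0}
top
([590.3, -363.7], -7.5, 66, 47, np.int32(350))
([594.9, -268.6], -47.0, 43, 43, np.int32(185))
([382.5, -370.7], -0.5, 64, 47, np.int32(390))
tray [([576.4, 299.3], 6.7, 68, 45, np.int32(374)), ([499.5, 288.1], 7.3, 69, 46, np.int32(386))] drawer [([594.3, 48.8], 89.8, 46, 9, np.int32(65))]
side
([381.9, -365.2], -1.4, 65, 51, np.int32(249))
tray [([493.2, 339.5], 7.6, 236, 150, np.int32(2258))] drawer [([604.1, 8.9], -64.2, 270, 123, np.int32(359)), ([563.9, 49.5], 1.9, 70, 53, np.int32(463))]
```

apply_moves(
  commands=[
    [0, 0, 0, -0.008, -0.045, 0, 75],
    [0, 0, 0, -0.016, -0.09, 0, 75],
    [0, 0, 0, -0.024, -0.135, 0, 75],
    [0, 0, 0, -0.032, -0.18, 0, 75],
    [0, 0, 0, -0.04, -0.225, 0, 75],
  ],
)

```text
time: 30.45
tool_pos: [0.4193, -0.1669, 0.1982]
ee_rot: [-3.141, -0.0, -0.014]
wrist_force: [1.2, -0.2, 0.2]
width: 0.0706
finger_force: 0.0
```

apply_moves(
  commands=[
    [0, 0, 0, -0.008, -0.045, 0, 75],
    [0, 0, 0, -0.016, -0.09, 0, 75],
    [0, 0, 0, -0.024, -0.135, 0, 75],
    [0, 0, 0, -0.032, -0.18, 0, 75],
    [0, 0, 0, -0.037, -0.202, -0.02, 75],
  ],
)

```text
time: 30.95
tool_pos: [0.3833, -0.3721, 0.1804]
ee_rot: [3.137, -0.004, -0.017]
wrist_force: [0.6, 0.2, -0.5]
width: 0.0703
finger_force: 0.0
```

apply_moves(
  commands=[
    [0, 0, 0, 0, 0, -0.03, 75],
    [0, 0, 0, 0, 0, -0.07, 75],
    [0, 0, 0, 0, 0, -0.11, 75],
    [0, 0, 0, 0, 0, -0.135, 75],
    [0, 0, 0, 0, 0, -0.145, 75],
  ],
)

```text
time: 31.45
tool_pos: [0.3814, -0.3654, 0.0294]
ee_rot: [-3.136, 0.005, -0.014]
wrist_force: [-0.2, 0.3, 0.0]
width: 0.0706
finger_force: 0.0
```

apply_moves(
  commands=[
    [0, 0, 0, 0, 0, 0, 75],
    [0, 0, 0, 0, 0, 0, 0],
    [0, 0, 0, 0, 0, 0, 0],
    [0, 0, 0, 0, 0, 0, 0],
    [0, 0, 0, 0, 0, 0, 0],
  ],
)

```text
time: 31.95
tool_pos: [0.3838, -0.3701, 0.0358]
ee_rot: [3.137, -0.003, -0.015]
wrist_force: [1.7, -2.9, 3.2]
width: 0.0498
finger_force: 30.0
```

apply_moves(
  commands=[
    [0, 0, 0, 0, 0, 0.02, 0],
    [0, 0, 0, 0, 0, 0.06, 0],
    [0, 0, 0, 0, 0, 0.11, 0],
    [0, 0, 0, 0, 0, 0.15, 0],
    [0, 0, 0, 0, 0, 0.16, 0],
  ],
)

```text
time: 32.45
tool_pos: [0.384, -0.3696, 0.1989]
ee_rot: [3.135, -0.006, -0.015]
wrist_force: [0.8, -0.5, -3.3]
width: 0.0497
finger_force: 30.0
```

apply_moves(
  commands=[
    [0, 0, 0, 0.02, 0.04, 0, 0],
    [0, 0, 0, 0.04, 0.08, 0, 0],
    [0, 0, 0, 0.05, 0.1, 0, 0],
    [0, 0, 0, 0.05, 0.1, 0, 0],
    [0, 0, 0, 0.05, 0.1, 0, 0],
  ],
)

```text
time: 32.95
tool_pos: [0.4317, -0.2674, 0.1912]
ee_rot: [-3.14, 0.004, -0.014]
wrist_force: [0.2, 0.3, -2.7]
width: 0.05
finger_force: 30.0
```

```bash
python3 -c "
from h import *
weigh()"
```

```text
[-3.21 -3.04 -3.75 -3.29 -3.77] -3.412727143700401
{'time': 33.2, 'tool_pos': [0.432, -0.269, 0.193], 'ee_rot': [-3.141, 0.001, -0.017], 'wrist_force': [0.111, -0.643, -3.77], 'width': 0.049, 'finger_force': 29.999}
```

Full; it goes in the drawer's right slot.

apply_moves(
  commands=[
    [0, 0, 0.052, 0.028, 0.035, 0, 0],
    [0, 0, 0.052, 0.056, 0.07, 0, 0],
    [0, 0, 0.052, 0.084, 0.105, 0, 0],
    [0, 0, 0.052, 0.112, 0.14, 0, 0],
    [0, 0, 0.052, 0.137, 0.172, 0, 0],
  ],
)

```text
time: 33.7
tool_pos: [0.5706, -0.0953, 0.1934]
ee_rot: [3.142, -0.0, 0.036]
wrist_force: [0.6, -1.0, -4.2]
width: 0.0497
finger_force: 30.0
```

apply_moves(
  commands=[
    [0, 0, 0, 0, 0, 0, 0],
    [0, 0, 0, 0, 0, 0, 0],
    [0, 0, 0, 0, 0, -0.02, 0],
    [0, 0, 0, 0, 0, -0.04, 0],
    [0, 0, 0, 0, 0, -0.06, 0],
  ],
)

```text
time: 34.2
tool_pos: [0.5689, -0.0982, 0.1331]
ee_rot: [3.141, -0.0, 0.034]
wrist_force: [-0.0, -0.3, -3.6]
width: 0.0502
finger_force: 30.0
```

apply_moves(
  commands=[
    [0, 0, 0, 0, 0, -0.03, 0],
    [0, 0, 0, 0, 0, -0.06, 0],
    [0, 0, 0, 0, 0, -0.075, 0],
    [0, 0, 0, 0, 0, -0.082, 0],
    [0, 0, 0, 0, 0, -0.084, 0],
  ],
)

```text
time: 34.7
tool_pos: [0.5693, -0.097, 0.0494]
ee_rot: [3.141, 0.0, 0.036]
wrist_force: [-0.5, 0.4, -4.1]
width: 0.0498
finger_force: 30.0
```

apply_moves(
  commands=[
    [0, 0, 0, 0, 0, -0.001, 0],
    [0, 0, 0, 0, 0, -0.002, 0],
    [0, 0, 0, 0, 0, -0.003, 0],
    [0, 0, 0, 0, 0, -0.004, 0],
    [0, 0, 0, 0, 0, -0.004, 0],
  ],
)

```text
time: 35.2
tool_pos: [0.5716, -0.0965, 0.0487]
ee_rot: [3.14, -0.005, 0.037]
wrist_force: [-1.1, 0.0, 5.3]
width: 0.0498
finger_force: 30.0
```

apply_moves(
  commands=[
    [0, 0, 0, 0, 0, 0, 64],
    [0, 0, 0, 0, 0, 0, 64],
    [0, 0, 0, 0, 0, 0, 64],
    [0, 0, 0, 0, 0, 0, 64],
    [0, 0, 0, 0, 0, 0.01, 64],
  ],
)

```text
time: 35.7
tool_pos: [0.5681, -0.0958, 0.0539]
ee_rot: [-3.14, 0.004, 0.037]
wrist_force: [-0.6, -0.4, 0.1]
width: 0.0603
finger_force: 0.0
```

apply_moves(
  commands=[
    [0, 0, 0, 0, 0, 0.02, 64],
    [0, 0, 0, 0, 0, 0.06, 64],
    [0, 0, 0, 0, 0, 0.1, 64],
    [0, 0, 0, 0, 0, 0.14, 64],
    [0, 0, 0, 0, 0, 0.15, 64],
  ],
)

```text
time: 36.2
tool_pos: [0.572, -0.0968, 0.2126]
ee_rot: [3.138, -0.011, 0.037]
wrist_force: [0.2, 0.5, -0.2]
width: 0.0604
finger_force: 0.0
```

apply_moves(
  commands=[
    [0, 0, -0.03, 0.004, -0.04, 0, 64],
    [0, 0, -0.06, 0.008, -0.08, 0, 75],
    [0, 0, -0.09, 0.012, -0.12, 0, 75],
    [0, 0, -0.12, 0.016, -0.16, 0, 75],
    [0, 0, -0.132, 0.018, -0.16, 0, 75],
  ],
)

```text
time: 36.7
tool_pos: [0.5865, -0.2609, 0.2035]
ee_rot: [3.14, 0.003, -0.102]
wrist_force: [-0.6, 0.1, 0.4]
width: 0.0701
finger_force: 0.0
```

```bash
python3 -c "
from h import *
scan()"
```

```text
{'time': 36.7, 'tool_pos': [0.587, -0.261, 0.203], 'ee_rot': [3.14, 0.003, -0.102], 'wrist_force': [-0.642, 0.058, 0.422], 'width': 0.07, 'finger_force': 0.0}
top
([599.3, -265.9], -46.1, 36, 33, np.int32(113))
([590.7, -372.3], -47.4, 39, 37, np.int32(126))
tray [([576.5, 298.9], 7.2, 69, 46, np.int32(382)), ([499.3, 287.8], 7.8, 70, 46, np.int32(391))] drawer [([565.6, 46.6], 2.6, 71, 50, np.int32(427)), ([570.6, -96.0], -0.3, 67, 49, np.int32(411))]
side
([590.3, -357.4], -6.8, 65, 51, np.int32(179))
([596.1, -267.6], 26.7, 43, 40, np.int32(127))
tray [([493.2, 339.4], 7.6, 236, 149, np.int32(2244))] drawer [([566.1, -9.9], -86.4, 245, 137, np.int32(769)), ([564.7, 49.7], 2.5, 70, 52, np.int32(458))]
```

apply_moves(
  commands=[
    [0, 0, 0, 0.003, -0.045, 0, 75],
    [0, 0, 0, 0.003, -0.09, 0, 75],
    [0, 0, 0, 0.003, -0.105, 0, 75],
    [0, 0, 0, 0.003, -0.105, -0.02, 75],
    [0, 0, 0, 0.003, -0.105, -0.05, 75],
  ],
)

```text
time: 37.3
tool_pos: [0.5921, -0.3609, 0.1579]
ee_rot: [3.14, -0.005, -0.094]
wrist_force: [1.3, 0.8, -0.8]
width: 0.0704
finger_force: 0.0
```

apply_moves(
  commands=[
    [0, 0, 0, 0, 0, -0.03, 75],
    [0, 0, 0, 0, 0, -0.065, 75],
    [0, 0, 0, 0, 0, -0.095, 75],
    [0, 0, 0, 0, 0, -0.115, 75],
    [0, 0, 0, 0, 0, -0.122, 75],
  ],
)

```text
time: 37.8
tool_pos: [0.5893, -0.3578, 0.03]
ee_rot: [-3.138, 0.005, -0.093]
wrist_force: [-0.7, 1.1, -0.2]
width: 0.0705
finger_force: 0.0
```

apply_moves(
  commands=[
    [0, 0, 0, 0, 0, 0, 75],
    [0, 0, 0, 0, 0, 0, 0],
    [0, 0, 0, 0, 0, 0, 0],
    [0, 0, 0, 0, 0, 0, 0],
    [0, 0, 0, 0, 0, 0, 0],
  ],
)

```text
time: 38.3
tool_pos: [0.5917, -0.3628, 0.036]
ee_rot: [3.138, -0.004, -0.096]
wrist_force: [-0.3, -2.6, 3.3]
width: 0.0496
finger_force: 30.0
```

apply_moves(
  commands=[
    [0, 0, 0, 0, 0, 0.02, 0],
    [0, 0, 0, 0, 0, 0.06, 0],
    [0, 0, 0, 0, 0, 0.11, 0],
    [0, 0, 0, 0, 0, 0.15, 0],
    [0, 0, 0, 0, 0, 0.16, 0],
  ],
)

```text
time: 38.8
tool_pos: [0.5923, -0.3621, 0.1999]
ee_rot: [3.137, -0.009, -0.095]
wrist_force: [0.9, 0.2, -2.2]
width: 0.05
finger_force: 30.0
```

apply_moves(
  commands=[
    [0, 0, 0, 0, 0.04, 0, 0],
    [0, 0, 0, 0, 0.08, 0, 0],
    [0, 0, 0, 0, 0.1, 0, 0],
    [0, 0, 0, 0, 0.1, 0, 0],
    [0, 0, 0, 0, 0.1, 0, 0],
  ],
)

```text
time: 39.3
tool_pos: [0.59, -0.261, 0.1916]
ee_rot: [-3.141, 0.003, -0.095]
wrist_force: [-0.3, 0.2, -3.7]
width: 0.0496
finger_force: 30.0
```

```bash
python3 -c "
from h import *
weigh()"
```

```text
[-3.56 -3.33 -3.68 -5.   -3.34] -3.7812944239828723
{'time': 39.55, 'tool_pos': [0.59, -0.262, 0.193], 'ee_rot': [3.142, 0.001, -0.097], 'wrist_force': [0.295, 0.679, -3.339], 'width': 0.05, 'finger_force': 29.977}
```

Full; it goes in the middle slot of the drawer.

apply_moves(
  commands=[
    [0, 0, 0.03, -0.005, 0.047, 0, 0],
    [0, 0, 0.06, -0.01, 0.094, 0, 0],
    [0, 0, 0.09, -0.015, 0.141, 0, 0],
    [0, 0, 0.12, -0.02, 0.188, 0, 0],
    [0, 0, 0.132, -0.023, 0.237, 0, 0],
  ],
)

```text
time: 40.05
tool_pos: [0.5673, -0.0235, 0.1937]
ee_rot: [3.141, -0.001, 0.036]
wrist_force: [1.2, -0.4, -2.6]
width: 0.0498
finger_force: 30.0
```

apply_moves(
  commands=[
    [0, 0, 0, 0, 0, 0, 0],
    [0, 0, 0, 0, 0, 0, 0],
    [0, 0, 0, 0, 0, 0, 0],
    [0, 0, 0, 0, 0, -0.02, 0],
    [0, 0, 0, 0, 0, -0.05, 0],
  ],
)

```text
time: 40.55
tool_pos: [0.5697, -0.0266, 0.1456]
ee_rot: [3.14, -0.006, 0.034]
wrist_force: [-0.0, -1.7, -2.7]
width: 0.0498
finger_force: 30.0
```

Run:
```python
from h import *
ob();t=snap('side')
cv2.imwrite('pics/p4.png',cv2.resize(cv2.cvtColor(t['pixels'][140:260,240:390],cv2.COLOR_RGB2BGR),None,fx=4,fy=4,interpolation=cv2.INTER_CUBIC))
```

```text
{'time': 40.55, 'tool_pos': [0.57, -0.027, 0.146], 'ee_rot': [3.14, -0.006, 0.034], 'wrist_force': [-0.031, -1.708, -2.696], 'width': 0.05, 'finger_force': 29.977}
```

View pics/p4.png

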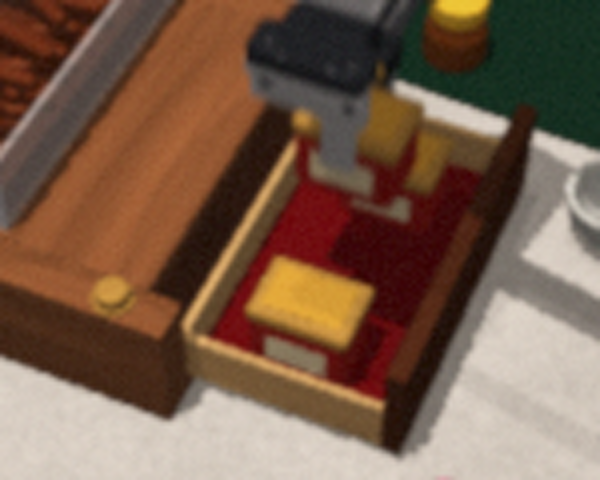

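The left and right tins stand apart in the drawer, with the held one above the free middle. I lower it.

apply_moves(
  commands=[
    [0, 0, 0, 0, 0, -0.03, 0],
    [0, 0, 0, 0, 0, -0.06, 0],
    [0, 0, 0, 0, 0, -0.08, 0],
    [0, 0, 0, 0, 0, -0.09, 0],
    [0, 0, 0, 0, 0, -0.094, 0],
  ],
)

```text
time: 41.1
tool_pos: [0.5672, -0.0254, 0.049]
ee_rot: [3.141, 0.002, 0.035]
wrist_force: [-0.9, 0.7, 0.9]
width: 0.0499
finger_force: 30.0
```

apply_moves(
  commands=[
    [0, 0, 0, 0, 0, -0.001, 0],
    [0, 0, 0, 0, 0, -0.002, 0],
    [0, 0, 0, 0, 0, -0.003, 0],
    [0, 0, 0, 0, 0, -0.004, 0],
    [0, 0, 0, 0, 0, -0.004, 0],
  ],
)

```text
time: 41.6
tool_pos: [0.5698, -0.0245, 0.0488]
ee_rot: [3.14, -0.006, 0.037]
wrist_force: [-0.5, -0.8, 5.5]
width: 0.0499
finger_force: 30.0
```

apply_moves(
  commands=[
    [0, 0, 0, 0, 0, 0, 60],
    [0, 0, 0, 0, 0, 0, 60],
    [0, 0, 0, 0, 0, 0, 60],
    [0, 0, 0, 0, 0, 0, 60],
    [0, 0, 0, 0, 0, 0.01, 60],
  ],
)

```text
time: 42.1
tool_pos: [0.5661, -0.024, 0.0539]
ee_rot: [-3.141, 0.004, 0.037]
wrist_force: [0.9, 0.1, -0.5]
width: 0.0563
finger_force: 0.0
```

apply_moves(
  commands=[
    [0, 0, 0, 0, 0, 0.02, 60],
    [0, 0, 0, 0, 0, 0.06, 60],
    [0, 0, 0, 0, 0, 0.1, 60],
    [0, 0, 0, 0, 0, 0.14, 60],
    [0, 0, 0, 0, 0, 0.15, 60],
  ],
)

```text
time: 42.6
tool_pos: [0.5701, -0.0245, 0.2125]
ee_rot: [3.14, -0.011, 0.037]
wrist_force: [0.2, 0.2, 0.4]
width: 0.0565
finger_force: 0.0
```

apply_moves(
  commands=[
    [0, 0, 0, -0.04, 0, 0, 0],
    [0, 0, 0, -0.08, 0, 0, 0],
    [0, 0, 0, -0.12, -0.003, 0, 0],
    [0, 0, 0, -0.137, -0.006, 0, 0],
    [0, 0, 0, -0.137, -0.006, 0, 0],
  ],
)

```text
time: 43.1
tool_pos: [0.4288, -0.0302, 0.2055]
ee_rot: [3.141, -0.0, 0.036]
wrist_force: [0.2, -0.4, 0.5]
width: 0.0197
finger_force: 0.0
```

```bash
python3 -c "
from h import *
scan()"
```

```text
{'time': 43.1, 'tool_pos': [0.429, -0.03, 0.206], 'ee_rot': [3.141, -0.0, 0.036], 'wrist_force': [0.188, -0.385, 0.467], 'width': 0.02, 'finger_force': 0.0}
top
([594.9, -268.6], -47.0, 43, 43, np.int32(185))
tray [([576.2, 299.3], 7.8, 69, 45, np.int32(375)), ([499.5, 288.1], 7.8, 69, 45, np.int32(384))] drawer [([573.5, -95.7], -0.2, 67, 49, np.int32(399)), ([568.3, 47.4], -0.2, 67, 49, np.int32(407)), ([572.3, -24.0], -0.2, 64, 48, np.int32(339))]
side
([594.2, -265.4], -47.6, 49, 45, np.int32(143))
tray [([493.3, 339.4], 7.5, 236, 149, np.int32(2207))] drawer [([568.6, -10.5], -86.7, 243, 137, np.int32(756)), ([568.5, -20.9], 1.9, 70, 53, np.int32(406)), ([567.4, 49.6], 3.0, 69, 52, np.int32(454))]
```

The drawer holds three tins and the tray two. Now I bring the shut fingers down in front of the panel and push.

apply_moves(
  commands=[
    [0, 0, 0, 0, 0, -0.04, 0],
    [0, 0, 0, 0, 0, -0.08, 0],
    [0, 0, 0, 0, 0, -0.12, 0],
    [0, 0, 0, 0, 0, -0.145, 0],
    [0, 0, 0, 0, 0, -0.156, 0],
  ],
)

```text
time: 43.7
tool_pos: [0.4291, -0.0296, 0.0459]
ee_rot: [-3.14, 0.006, 0.037]
wrist_force: [0.1, -0.8, -0.3]
width: 0.0003
finger_force: 0.0
```

apply_moves(
  commands=[
    [0, 0, 0, 0.015, 0.001, 0, 0],
    [0, 0, 0, 0.03, 0.001, 0, 0],
    [0, 0, 0, 0.04, 0.001, 0, 0],
    [0, 0, 0, 0.045, 0.002, 0, 0],
    [0, 0, 0, 0.05, 0.002, 0, 0],
  ],
)

```text
time: 44.2
tool_pos: [0.4809, -0.0281, 0.0498]
ee_rot: [3.142, 0.001, 0.037]
wrist_force: [-1.2, -0.5, -0.4]
width: 0.0007
finger_force: 0.3
```

apply_moves(
  commands=[
    [0, 0, 0, 0.006, 0, 0, 0],
    [0, 0, 0, 0.014, 0.001, 0, 0],
    [0, 0, 0, 0.024, 0.001, 0, 0],
    [0, 0, 0, 0.035, 0.001, 0, 0],
    [0, 0, 0, 0.046, 0.002, 0, 0],
  ],
)

```text
time: 44.7
tool_pos: [0.5274, -0.0261, 0.0494]
ee_rot: [3.141, 0.0, 0.037]
wrist_force: [-3.0, 0.0, 1.0]
width: 0.0009
finger_force: 1.2
```

apply_moves(
  commands=[
    [0, 0, 0, 0.012, 0, 0, 0],
    [0, 0, 0, 0.024, 0.001, 0, 0],
    [0, 0, 0, 0.036, 0.001, 0, 0],
    [0, 0, 0, 0.047, 0.002, 0, 0],
    [0, 0, 0, 0.056, 0.002, 0, 0],
  ],
)

```text
time: 45.2
tool_pos: [0.5828, -0.024, 0.0493]
ee_rot: [-3.141, 0.002, 0.037]
wrist_force: [-5.2, 1.7, 2.7]
width: 0.0006
finger_force: 2.6
```

```bash
python3 -c "
from h import *
ob();drawer()"
```

```text
{'time': 45.2, 'tool_pos': [0.583, -0.024, 0.049], 'ee_rot': [-3.141, 0.002, 0.037], 'wrist_force': [-5.232, 1.719, 2.671], 'width': 0.001, 'finger_force': 2.573}
top drawer_edge []
top drawer_front []
top drawer_in [(0.68, array([0.418, 0.134, 0.016]))]
side drawer_edge [(0.66, array([ 0.603, -0.027,  0.09 ])), (0.58, array([0.405, 0.199, 0.09 ]))]
side drawer_front [(0.63, array([ 0.59 , -0.026,  0.049]))]
side drawer_in [(0.73, array([ 0.672, -0.015,  0.016])), (0.45, array([ 0.751, -0.014,  0.016]))]
```

apply_moves(
  commands=[
    [0, 0, 0, 0.01, 0, 0, 0],
    [0, 0, 0, 0.02, 0.001, 0, 0],
    [0, 0, 0, 0.03, 0.001, 0, 0],
    [0, 0, 0, 0.037, 0.001, 0, 0],
    [0, 0, 0, 0.042, 0.002, 0, 0],
  ],
)

```text
time: 46.1
tool_pos: [0.6232, -0.0225, 0.0495]
ee_rot: [3.141, 0.003, 0.037]
wrist_force: [-5.5, -1.0, 2.3]
width: 0.0002
finger_force: 2.6
```

apply_moves(
  commands=[
    [0, 0, 0, 0.002, 0, 0, 0],
    [0, 0, 0, 0.004, 0, 0, 0],
    [0, 0, 0, 0.006, 0, 0, 0],
    [0, 0, 0, 0.007, 0, 0, 0],
    [0, 0, 0, 0.008, 0, 0, 0],
  ],
)

```text
time: 46.6
tool_pos: [0.6286, -0.0222, 0.0495]
ee_rot: [-3.141, 0.009, 0.037]
wrist_force: [-14.4, -1.4, 8.4]
width: 0.0004
finger_force: 7.3
```

apply_moves(
  commands=[
    [0, 0, 0, 0.001, 0, 0, 0],
    [0, 0, 0, 0.002, 0, 0, 0],
    [0, 0, 0, 0.002, 0, 0, 0],
    [0, 0, 0, 0.002, 0, 0, 0],
    [0, 0, 0, 0.002, 0, 0, 0],
  ],
)

```text
time: 47.1
tool_pos: [0.6285, -0.0222, 0.0495]
ee_rot: [-3.141, 0.013, 0.037]
wrist_force: [-19.1, -0.3, 9.3]
width: 0.0007
finger_force: 9.2
```

apply_moves(
  commands=[
    [0, 0, 0, -0.006, 0, 0, 0],
    [0, 0, 0, -0.012, 0, 0, 0],
    [0, 0, 0, -0.03, 0, 0, 0],
    [0, 0, 0, -0.06, 0, 0, 0],
    [0, 0, 0, -0.1, 0, 0, 0],
  ],
)

```text
time: 47.6
tool_pos: [0.5358, -0.0223, 0.0499]
ee_rot: [3.141, -0.005, 0.037]
wrist_force: [0.8, 0.2, 0.3]
width: 0.0007
finger_force: 0.0
```

apply_moves(
  commands=[
    [0, 0, 0, -0.04, -0.02, 0.04, 0],
    [0, 0, 0, -0.08, -0.05, 0.08, 0],
    [0, 0, 0, -0.1, -0.09, 0.12, 0],
    [0, 0, 0, -0.1, -0.13, 0.15, 0],
    [0, 0, 0, -0.1, -0.17, 0.16, 0],
  ],
)

```text
time: 48.1
tool_pos: [0.437, -0.1756, 0.2051]
ee_rot: [3.138, -0.008, 0.039]
wrist_force: [1.2, -0.8, 0.1]
width: 0.0008
finger_force: 0.0
```

Run:
```python
from h import *
scan();drawer();t=snap('side')
cv2.imwrite('pics/end.png',cv2.cvtColor(t['pixels'],cv2.COLOR_RGB2BGR))
for q,z in(('honey',.003),('syrup',0),('soap',0),('mortar',0)): print(q,[unproj(t,r['pixel'],z).round(3).tolist() for r in place_of('side',q)][:1])
```

```text
{'time': 48.1, 'tool_pos': [0.437, -0.176, 0.205], 'ee_rot': [3.138, -0.008, 0.039], 'wrist_force': [1.152, -0.77, 0.105], 'width': 0.001, 'finger_force': 0.0}
top
([596.4, -267.2], -47.0, 43, 39, np.int32(169))
tray [([576.4, 299.5], 7.3, 68, 45, np.int32(372)), ([499.4, 288.3], 7.8, 68, 46, np.int32(384))] drawer []
side
([593.9, -266.2], 26.8, 45, 45, np.int32(135))
tray [([493.5, 339.3], 7.6, 235, 149, np.int32(2004))] drawer []
top drawer_edge [(0.96, array([ 0.651, -0.024,  0.09 ]))]
top drawer_front [(0.72, array([ 0.633, -0.021,  0.049])), (0.6, array([0.581, 0.287, 0.049]))]
top drawer_in [(0.76, array([ 0.71 , -0.021,  0.016]))]
side drawer_edge [(0.79, array([ 0.642, -0.027,  0.09 ]))]
side drawer_front [(0.87, array([ 0.634, -0.018,  0.049]))]
side drawer_in [(0.93, array([ 0.711, -0.012,  0.016]))]
honey [[0.595, -0.264, 0.003]]
syrup [[0.663, 0.372, 0.0]]
soap [[0.42, 0.142, 0.0]]
mortar [[0.43, -0.147, 0.0]]
```

View pics/end.png

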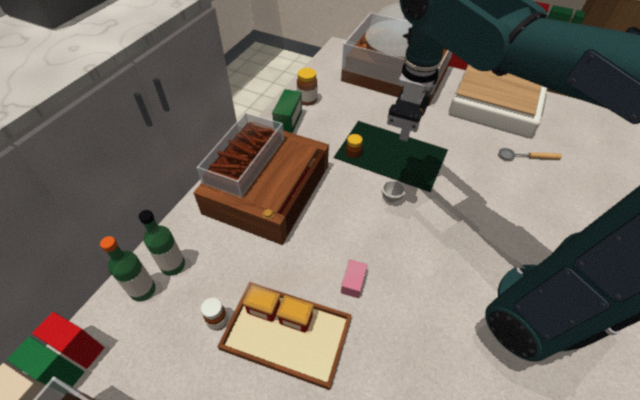

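The picture shows the drawer shut flush at (270,190), with two empties standing in the tray at (262,303) and (294,312). The mat is clear apart from the honey at (355,145), and the other goods are in place.

```bash
python3 -c "
from h import *
close_job()"
```

```text
the job is handed in; nothing more can be done
```

I handed the job in at about 48 s: the three full tins are in the drawer, which is pushed in to its stop and stays flush, the two empties stand upright in the tray, and the other goods are where they were.

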